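Lock a self-inking desk stamp down and take out its ink pad

TASK

Make the self-inking desk stamp ready for a new ink pad: press its handle slowly down against the spring until you feel it rest on its stop, without ramming it, and while it is down slide the keeper on top of the handle all the way across into the slot of the strike bracket, so that the handle stays locked down when you let go. Then gently draw the ink pad cassette out of the front and lay it flat, ink side down, in the middle of the square note pad, leaving the things around where they are.

Things in the scene. Friction and masses are not known exactly. Their poses are not given: they have to be found in the camera images.
- stamp: Chassis of a self-inking desk stamp, fixed to the bench: foot frame 68 (x) x 120 (y) x 6 mm, two metal guide columns (tops at z = 57 mm, centred at y = +-36 mm), between them a deck, 54 mm deep, roof top at z = 57 mm, that holds the ink pad. Origin: centre of its underside, on the bench. z up; -x is its front, where the pad's fin sticks out; the strike bracket is on its +y side.
- bracket (a point): Inner face of the strike bracket, 48 mm from the stamp's origin towards +y, 70 mm up: a steel plate 32 mm wide, 5 mm thick, top at about z = 101 mm, with an 8 mm high slot for the keeper's bolt and, on the inside, the stop lug for the handle. This point is its nominal place: the bracket is set by a screw up to 5 mm higher or lower on each stamp, which is not measured.
- handle (a joint): Travel of the sprung handle, m: 0 = up, grows downward. Bar 28 x 92 mm along y, top at z = 90 mm when up (lips of the keeper's groove 96 mm). Takes about 6 N to start, 9 to 14 N at the bottom; meets the stop lug at 9 to 19 mm, by the bracket's setting, and there force climbs steeply: over 25 N on the stop, beyond the spring, damages it. While up, its ribs lock the ink pad in; clear from 6 mm down.
- keeper (a joint): Travel of the keeper, m: 0 = unlocked, 0.012 = fully across towards the stamp's +y, bolt in the slot. It is a flat steel bolt, 5 mm thick, in the groove on top of the handle, and rides up and down with it. It moves with 1 to 2 N and stays where left. With the handle on its stop the bolt is level with the slot; with the handle more than 1.5 mm higher it meets the bracket's plate.
- keeper_grip (a point): Middle of the keeper's black grip block, 14 (stamp's x) x 16 (y) mm, standing 14 mm above the lips of the groove (from 7 mm below to 7 mm above this point). Axes as the stamp. At the start above the stamp's origin, z = 103 mm; moves with handle and keeper. Free all round for fingers but for the bracket, 48 mm to the +y side. The handle can be pressed down through it.
- ink_pad: White ink pad cassette, about 45 g, lying in the stamp's deck, drawn out towards the stamp's -x: shell 52 (x) x 42 (y) x 10 mm, felt underneath, flange 12 mm high at x = -30 mm, fin in front. Origin: centre of its underside, at z = 40 mm in the stamp; axes as the stamp at the start. Clear of the deck when 55 mm out; play 1.8 mm at each side, 3 mm above. Breaks at 40 N.
- pad_fin (a point): Upright fin on the front of the ink pad to hold it by: 12 mm thick (y), 25 mm long (x), reaching from 20 mm below to 7 mm above this point (z = 40 to 67 mm in the stamp). The point lies 43.5 mm from the ink pad's origin towards its -x and 20 mm above it. Axes as the ink pad.
- note_pad: Square pad of sticky notes, 75 x 75 mm, 11 mm thick, stuck to the bench. Origin: centre of its underside.
- calculator: Desk calculator 155 (x) x 105 (y) x 27 mm, a bystander. Origin: centre of its underside.
- rubber_stamp: Wooden rubber stamp standing upright, 23 x 42 x 64 mm, a bystander. Origin: centre of its underside.
- white_bottle: White plastic bottle with a cap, diameter 52 mm, 80 mm high, a bystander. Origin: centre of its underside.

How it is judged:
By the outcome, as a careful person would: the job done as asked, in the order asked, and still so for the second after the job is handed in, with the robot touching nothing.
It also fails if it takes over 51 s, if anything falls off the work surface, if the arm or the gripper's body presses on something with over 40 N, if the wrist force passes 120 N, or if a joint passes its speed limit or range.

ROBOT

A 7-joint arm with a two-finger parallel gripper is mounted at the origin on a cart in front of the work surface, level with it; the furniture and walls round the work are solid. World frame = base frame: x ahead of the robot, y to its left, z up, the work surface at z = 0. Lengths are in m, angles in rad, forces in N, time in s.
With the tool pointing down it reaches from about 0.425 to 0.8 m from the base axis. Payload 8.3 kg.
Tool frame: the origin (TCP) lies on the centre line of the jaws, within the pads' length; the fingertips stand 19 mm ahead of it and the grasp point (between the pads) is the TCP (robot.tcp_to_tips is the distance from the TCP to the fingertips, in m); z points along the fingers, y is the line along which they close (so a half turn about z gives the same grasp; the last joint's range is limited). The gripper opens to 85 mm and grips with 20 to 120 N. Pads are 22 mm wide; open, the fingers measure 114 mm over their backs; the gripper's body (76 mm by 85 mm) begins 54 mm behind the grasp point. The pads swing forward as they close: fully open they stand 13 mm farther back than shut.
Start: joints at [-1.245, 0.383, 0.016, 1.37, -0.006, 1.388, -0.046], TCP at [0.237, 0.578, 0.228] pointing down, gripper open.
Joint ranges: [-2.95, 2.95], [-0.25, 2.06], [-1.52, 1.56], [0.18, 2.33], [-1.44, 4.58], [0.02, 2.06], [-3.01, 3.01]. Speed limits (rad/s): [2.39, 2.39, 3.01, 3.01, 3.14, 3.14, 3.14].

INTERFACE

Orientations are given as a unit quaternion [x, y, z, w].
In Python, from plant import robot gives the robot as it stands.
- The arm moves only by the tool play_rows, never from a script. Its argument "commands" is a list of rows, each an object of numbers: "tx", "ty", "tz": the shift along the tool's x, y, z in m; "ax", "ay", "az": the turn, a rotation vector about the tool's x, y, z in degrees; "hand": the finger opening in m, from 0 to 0.0854. A call has 1 to 8 rows; each row is the pose to reach, as a shift and turn from the pose commanded when the call began, along the tool's axes at that moment; what a row does not reach only later rows make up. A row lasts 1/12 s, in which the tool goes at most 41.7 mm and 7.16 degrees, less where a joint would pass 70% of its speed; a pose out of reach is approached as far as the arm can. A call with a gripper value outside its range is refused whole. The fingers move at their own pace and stop on an object; the grip force is fixed at half the most. Time passes only in rows, so rows that repeat a pose let the fingers close. It gives the time, the measured TCP pose, the force, the opening and the grip force at its end, in the units of the state.
- robot.read_state(): the state, without advancing time (a new reading comes with each control period).
- robot.get_image(name): name is "scene" or "top" or "wrist"; returns a dict with "image" (384x512x3 uint8, red, green, blue), "depth" (384x512 float32, m along the optical axis (not along the pixel's ray), 0 where there is no reading), "vfov" (degrees; the focal length in pixels is half the picture's height over the tangent of half this angle, whatever the lens; pixels are square), "cx", "cy" (the principal point, pixels), "R" (3x3) and "t" (3): a world point X has camera coordinates R X + t. Camera axes: x right, y down, z forward; pixel columns grow to the right and rows downward; lengths in m; the calibration is good to about 2 mm. A picture is of the moment at which its call begins.
- robot.finish_job(): hands the job in; it is judged then, once.
The state is a dict: "clock": time; "qpos": joint angles; "qd": joint speeds; "tau": joint torques, N m; "eef_pos": TCP position; "tcp_rot": TCP orientation; "contact_force": force on the tool from outside, world axes, zero at the start; "ft_torque": the same for the moment, N m; "gripper_width": finger opening in m; "grasp_force": force on a finger pad.
Only numpy, scipy, OpenCV 4.12 (cv2) and the standard library are available. Lean on these libraries where they do the work, as an engineer would, in place of code of your own. Each camera call takes 0.05 s, during which the arm holds its last target. There are 200 camera calls.

## Working session

There is one attempt and no reset: what is moved stays moved. The work goes in short steps, Python scripts to look and compute and a tool call to move; the robot and the scene stay as the last step left them, time stands still between calls to the robot, and variables do not carry over. Pictures are saved under pics/ and viewed, at most 10 in all, crops included, and the job is handed in when it is done.

Besides the shell and the picture viewer there is one more tool, called after "Call:" by a JSON object that holds its "method" and its "body". play_rows: Moves the arm, as the interface text tells. Its arguments: {"type":"object","properties":{"commands":{"type":"array"}},"required":["commands"]}

```bash
mkdir -p pics; ls
cat > h.py <<'E'
import numpy as np, cv2
from plant import robot
def cam(n):
    d=robot.get_image(n); d['f']=d['image'].shape[0]/2/np.tan(np.radians(d['vfov'])/2); d['R']=np.array(d['R']); d['t']=np.array(d['t']); return d
def pts(d):
    h,w=d['depth'].shape; u,v=np.meshgrid(np.arange(w),np.arange(h)); z=d['depth']
    c=np.stack([(u-d['cx'])/d['f']*z,(v-d['cy'])/d['f']*z,z],-1)
    return (c-d['t'])@d['R']   # R^T (c-t)
def ray(d,u,v,z0):
    r=d['R'].T@np.array([(u-d['cx'])/d['f'],(v-d['cy'])/d['f'],1]); o=-d['R'].T@d['t']; return o+r*(z0-o[2])/r[2]
def save(n,im): cv2.imwrite('pics/'+n+'.png',cv2.cvtColor(im,cv2.COLOR_RGB2BGR))
E
python3 - <<'E'
from h import *
s=robot.read_state(); print({k:np.round(v,3) for k,v in s.items()})
for n in ['top','scene']:
    d=cam(n); save(n,d['image']); print(n,d['f'],d['cx'],d['cy'],-d['R'].T@d['t'],np.round(d['R'],2).tolist()); np.savez(n,**d)
E
```

```text
pics
{'clock': np.float64(0.0), 'qpos': array([-1.245,  0.384,  0.016,  1.371, -0.006,  1.388, -0.046]), 'qd': array([-0.   , -0.   ,  0.   , -0.002,  0.   , -0.   , -0.   ]), 'tau': array([ 1.0000e-03, -6.2759e+01,  8.4500e-01, -3.7182e+01,  1.7000e-02,
        1.4000e-02,  0.0000e+00]), 'eef_pos': array([0.237, 0.578, 0.227]), 'tcp_rot': array([ 0.193,  0.981, -0.001, -0.   ]), 'contact_force': array([0.24 , 0.381, 0.698]), 'ft_torque': array([-0.03 ,  0.007,  0.004]), 'grasp_force': np.float64(0.0), 'gripper_width': np.float64(0.085)}
top 377.74343442305144 249.55390463360683 193.57321860119092 [0.45411846 0.23072151 1.00511116] [[0.01, -1.0, -0.0], [-0.99, -0.01, -0.14], [0.14, 0.0, -0.99]]
scene 384.68912377662787 259.5104307910277 188.40839375068234 [ 0.17426819 -0.4642161   0.62280587] [[0.87, -0.49, 0.02], [-0.25, -0.47, -0.85], [0.43, 0.73, -0.53]]
```

View pics/top.png

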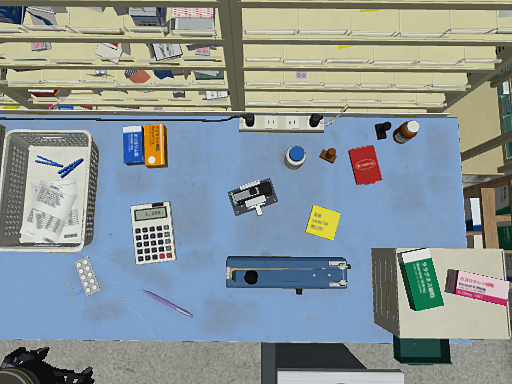

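View pics/scene.png

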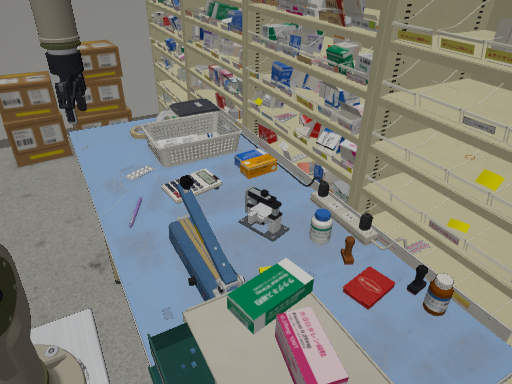

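Run:
```python
from h import *
d=dict(np.load('top.npz')); im=d['image']; P=pts(d)
np.set_printoptions(suppress=True,precision=4)
c=cv2.resize(im[165:245,215:355],(0,0),fx=5.6,fy=5.6,interpolation=cv2.INTER_CUBIC); save('c1',c)
# pad
m=((im[...,0]>180)&(im[...,1]>160)&(im[...,2]<140)).astype(np.uint8); m[:195]=0;m[245:]=0;m[:,:295]=0;m[:,350:]=0
cs=max(cv2.findContours(m,0,2)[0],key=cv2.contourArea); r=cv2.minAreaRect(cs); b=cv2.boxPoints(r)
w=np.array([ray(d,u,v,.011) for u,v in b]); print('note',w.mean(0),np.linalg.norm(np.diff(w,axis=0),axis=1),np.degrees(np.arctan2(*(w[1]-w[0])[1::-1])),'z',np.median(P[m>0][:,2]))
# stamp heights
Z=P[170:225,222:285]; 
for nm,lo,hi in [('all',.004,.2),('>88',.085,.2),('grip',.102,.2),('deck',.05,.063)]:
    q=Z[(Z[...,2]>lo)&(Z[...,2]<hi)]; 
    if len(q): 
        r=cv2.minAreaRect(q[:,:2].astype(np.float32)); print(nm,len(q),q.min(0),q.max(0),np.median(q,0),r)
for nm,(a,b_,c_,e) in dict(stapler=(250,300,220,360),calc=(195,270,125,180),bottle=(140,172,280,310),rub=(142,168,315,340)).items():
    q=P[a:b_,c_:e].reshape(-1,3); q=q[q[:,2]>.012]; print(nm,q.min(0),q.max(0))
```

```text
note [0.5224 0.0396 0.011 ] [0.0754 0.0755 0.0752] -17.020864142463825 z 0.01263099884712548
all 1296 [0.5155 0.1409 0.004 ] [0.6625 0.3078 0.1141] [0.5807 0.2247 0.0579] ((0.5888426899909973, 0.22376909852027893), (0.1456671953201294, 0.16716627776622772), 0.5469485521316528)
>88 456 [0.5582 0.1805 0.0853] [0.6146 0.2781 0.1141] [0.5878 0.2295 0.0957] ((0.5880857706069946, 0.2286503165960312), (0.030826479196548462, 0.09859964996576309), 19.09575080871582)
grip 44 [0.5746 0.2176 0.1022] [0.596  0.2729 0.1141] [0.5885 0.2272 0.1107] ((0.5834121704101562, 0.24581605195999146), (0.014003468677401543, 0.056959785521030426), 17.969730377197266)
deck 300 [0.5356 0.1787 0.05  ] [0.6254 0.2803 0.0629] [0.5759 0.2243 0.0577] ((0.5848978161811829, 0.22974276542663574), (0.08462793380022049, 0.08677499741315842), 60.64479446411133)
stapler [ 0.3401 -0.024   0.0121] [0.4541 0.2905 1.0051]
calc [0.4096 0.2307 0.0123] [0.5735 0.5463 1.0051]
bottle [0.4541 0.0917 0.0123] [0.7155 0.2307 1.0051]
rub [0.4541 0.002  0.012 ] [0.7186 0.2307 1.0051]
```

View pics/c1.png

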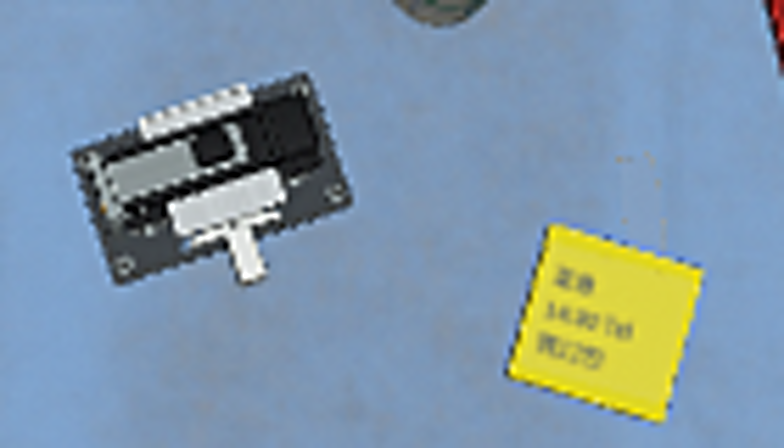

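Run:
```python
from h import *
np.set_printoptions(suppress=True,precision=4)
d=dict(np.load('top.npz')); im=d['image']; P=pts(d); ok=d['depth']>0
q=P[245:305,215:365][ok[245:305,215:365]]; q=q[(q[:,2]>.02)]
for lo in (.02,.05,.08,.11): 
    k=q[q[:,2]>lo]; 
    if len(k): print('stapler >',lo,len(k),k.min(0),k.max(0))
hsv=cv2.cvtColor(im,cv2.COLOR_RGB2HSV)
m=((hsv[...,1]<90)).astype(np.uint8); k=np.zeros_like(m);k[172:222,222:285]=1;m&=k
# frame corners via rect of dark mask without fin
dk=((im.max(2)<115)).astype(np.uint8)&k
cs=np.vstack([c for c in cv2.findContours(dk,0,2)[0] if cv2.contourArea(c)>8]); 
w=np.array([ray(d,u,v,.006) for u,v in cs[:,0]])
r=cv2.minAreaRect(w[:,:2].astype(np.float32)); print('frame rect',r)
for u,v in [(80,150),(308,73),(352,203),(118,283)]: print('corner',ray(d,u/5.6+215-.4,v/5.6+165-.4,.006))
a=[ray(d,u/5.6+215-.4,v/5.6+165-.4,.006) for u,v in [(80,150),(308,73),(352,203),(118,283)]]; print('mean',np.mean(a,0),[np.linalg.norm(a[i]-a[i-1]) for i in range(4)])
print('grip top',ray(d,213/5.6+214.6,150/5.6+164.6,.110),'fin end',ray(d,250/5.6+214.6,281/5.6+164.6,.067))
# scene cam heights near stamp
e=dict(np.load('scene.npz')); Q=pts(e); Qm=(e['depth']>0)
cen=np.array([.588,.2275]); yaw=np.radians(18.6); A=np.array([[np.cos(yaw),np.sin(yaw)],[-np.sin(yaw),np.cos(yaw)]])
for nm,PP,ok in (('top',P,ok),('scene',Q,Qm)):
    q=PP[ok]; l=(q[:,:2]-cen)@A.T; s=(abs(l)<[.09,.075]).all(1)&(q[:,2]>.003)&(q[:,2]<.15); L=np.c_[l[s],q[s][:,2]]
    for n,b in dict(brk=(-.02,.02,.044,.06),grip=(-.01,.01,-.012,.012),handle=(-.014,.014,-.046,-.012),fin=(-.08,-.034,-.012,.012)).items():
        k=L[(L[:,0]>b[0])&(L[:,0]<b[1])&(L[:,1]>b[2])&(L[:,1]<b[3])]
        if len(k): print(nm,n,len(k),np.percentile(k,[5,50,95],axis=0).tolist() if 0 else np.round(np.percentile(k,[3,50,97],axis=0),4).tolist())
    g=L[L[:,2]>.1045]; print('grip hi',g.min(0),g.max(0),g.mean(0))
    f=L[(L[:,0]<-.045)&(L[:,2]>.03)]; print('fin',np.percentile(f,[3,50,97],axis=0))
```

```text
stapler > 0.02 3837 [ 0.3401 -0.024   0.0204] [0.4325 0.2905 0.2079]
stapler > 0.05 3158 [ 0.3581 -0.0082  0.05  ] [0.4291 0.2901 0.2079]
stapler > 0.08 1397 [ 0.368  -0.0016  0.0801] [0.4196 0.2702 0.2079]
stapler > 0.11 990 [0.3792 0.0724 0.11  ] [0.4076 0.2702 0.2079]
frame rect ((0.5897130966186523, 0.22568528354167938), (0.06902286410331726, 0.12108160555362701), 19.186555862426758)
corner [0.6025 0.2886 0.006 ]
corner [0.6408 0.1798 0.006 ]
corner [0.5782 0.1588 0.006 ]
corner [0.539  0.2696 0.006 ]
mean [0.5901 0.2242 0.006 ] [np.float64(0.06627239239105304), np.float64(0.11536769268481617), np.float64(0.06610995004573934), np.float64(0.1174939619826711)]
grip top [0.5876 0.2257 0.11  ] fin end [0.5353 0.2086 0.067 ]
top brk 85 [[-0.019, 0.0444, 0.0042], [-0.0047, 0.0502, 0.0502], [0.0153, 0.0575, 0.1006]]
top grip 82 [[-0.0092, -0.0112, 0.0921], [-0.0016, 0.0005, 0.1051], [0.0091, 0.0112, 0.1132]]
top handle 183 [[-0.0135, -0.0453, 0.0408], [-0.0022, -0.0295, 0.091], [0.0132, -0.0134, 0.098]]
top fin 62 [[-0.0718, -0.0094, 0.0031], [-0.0487, -0.0011, 0.0667], [-0.0351, 0.0109, 0.0699]]
grip hi [-0.0058 -0.0096  0.1049] [0.0083 0.0063 0.1141] [ 0.0006 -0.0014  0.1106]
fin [[-0.0556 -0.0083  0.0516]
 [-0.0508 -0.0026  0.0669]
 [-0.0455  0.0028  0.0702]]
scene brk 108 [[-0.0161, 0.0444, 0.0052], [-0.011, 0.0469, 0.0665], [0.0099, 0.0542, 0.0979]]
scene grip 110 [[-0.0089, -0.0107, 0.056], [-0.0022, -0.0021, 0.0961], [0.0092, 0.0106, 0.1106]]
scene handle 326 [[-0.0136, -0.0456, 0.0101], [-0.0074, -0.0331, 0.0653], [0.0121, -0.0132, 0.0964]]
scene fin 95 [[-0.0552, -0.0097, 0.0426], [-0.0482, -0.0076, 0.058], [-0.0348, 0.0011, 0.0685]]
grip hi [-0.0065 -0.0107  0.1046] [0.0071 0.0041 0.1115] [ 0.     -0.0032  0.1088]
fin [[-0.0557 -0.0095  0.0424]
 [-0.0531 -0.0069  0.056 ]
 [-0.0457  0.0012  0.0682]]
```

Call:
{"method": "play_rows", "body": {"commands": [{"tx": -0.03, "ty": -0.012, "az": 6, "hand": 0.05}, {"tx": -0.06, "ty": -0.024, "az": 12, "hand": 0.05}, {"tx": -0.09, "ty": -0.036, "az": 18, "hand": 0.05}, {"tx": -0.12, "ty": -0.048, "az": 24, "hand": 0.05}, {"tx": -0.15, "ty": -0.06, "az": 30, "hand": 0.05}, {"tx": -0.18, "ty": -0.072, "az": 36, "hand": 0.05}, {"tx": -0.21, "ty": -0.084, "az": 42, "hand": 0.05}, {"tx": -0.24, "ty": -0.096, "az": 48.7, "hand": 0.05}]}}

```text
schema error: expected keys tx, ty, tz, ax, ay, az, hand
```

```bash
cat >> h.py <<'E'
from scipy.spatial.transform import Rotation as Ro
np.set_printoptions(suppress=True,precision=4)
def go(x,y,z,ang):
    """tool-axis shift/turn to world x,y,z with tool y at ang deg, pointing down"""
    s=robot.read_state(); R=Ro.from_quat(s['tcp_rot']); p=np.array(s['eef_pos'])
    a=np.radians(ang); ty=np.array([np.cos(a),np.sin(a),0]); tz=np.array([0,0,-1.]); tx=np.cross(ty,tz)
    T=Ro.from_matrix(np.c_[tx,ty,tz])
    print('at',p,'toolz',R.as_matrix()[:,2],'yang',np.degrees(np.arctan2(*R.as_matrix()[1::-1,1])),'t',s['clock'],'F',np.array(s['contact_force']),'w',s['gripper_width'])
    print('MOVE t',R.inv().apply(np.array([x,y,z])-p),'a',np.degrees((R.inv()*T).as_rotvec()))
E
python3 -c "
from h import *
go(.589,.2257,.2,19)"
```

```text
at [0.2367 0.5779 0.2267] toolz [-0.0007 -0.0017 -1.    ] yang 67.72833721997634 t 0.1 F [-0.2529 -0.406  -0.2085] w 0.08527632320418521
MOVE t [-0.4595 -0.1924  0.027 ] a [-0.0951  0.0444 48.7283]
```

Call:
{"method": "play_rows", "body": {"commands": [{"tx": -0.03, "ty": -0.012, "tz": 0, "ax": 0, "ay": 0, "az": 6, "hand": 0.05}, {"tx": -0.065, "ty": -0.027, "tz": 0, "ax": 0, "ay": 0, "az": 12, "hand": 0.05}, {"tx": -0.1, "ty": -0.042, "tz": 0, "ax": 0, "ay": 0, "az": 18, "hand": 0.05}, {"tx": -0.135, "ty": -0.057, "tz": 0, "ax": 0, "ay": 0, "az": 24, "hand": 0.05}, {"tx": -0.17, "ty": -0.072, "tz": 0, "ax": 0, "ay": 0, "az": 30, "hand": 0.05}, {"tx": -0.205, "ty": -0.086, "tz": 0, "ax": 0, "ay": 0, "az": 36, "hand": 0.05}, {"tx": -0.24, "ty": -0.1, "tz": 0, "ax": 0, "ay": 0, "az": 42, "hand": 0.05}, {"tx": -0.26, "ty": -0.109, "tz": 0, "ax": 0, "ay": 0, "az": 48.7, "hand": 0.05}]}}

```text
clock: 0.77
eef_pos: [0.4395, 0.3745, 0.2274]
tcp_rot: [0.585, 0.811, -0.0, 0.001]
contact_force: [-0.1, -1.3, 0.9]
gripper_width: 0.0501
grasp_force: 0.0
```

```bash
python3 -c "
from h import *
go(.589,.2257,.2,19)"
```

```text
at [0.4395 0.3745 0.2274] toolz [ 0.0009 -0.0017 -1.    ] yang 18.45140213136852 t 0.7667 F [-0.0963 -1.3362  0.9326] w 0.050069096831889294
MOVE t [-0.1884  0.0947  0.0278] a [ 0.0177  0.1105 -0.5486]
```

Call:
{"method": "play_rows", "body": {"commands": [{"tx": -0.035, "ty": 0.018, "tz": 0, "ax": 0, "ay": 0, "az": 0, "hand": 0.05}, {"tx": -0.07, "ty": 0.036, "tz": 0.005, "ax": 0, "ay": 0, "az": 0, "hand": 0.05}, {"tx": -0.105, "ty": 0.054, "tz": 0.01, "ax": 0, "ay": 0, "az": 0, "hand": 0.05}, {"tx": -0.14, "ty": 0.072, "tz": 0.015, "ax": 0, "ay": 0, "az": 0, "hand": 0.05}, {"tx": -0.17, "ty": 0.086, "tz": 0.02, "ax": 0, "ay": 0, "az": -0.3, "hand": 0.05}, {"tx": -0.188, "ty": 0.095, "tz": 0.027, "ax": 0, "ay": 0, "az": -0.5, "hand": 0.05}, {"tx": -0.188, "ty": 0.095, "tz": 0.027, "ax": 0, "ay": 0, "az": -0.5, "hand": 0.05}, {"tx": -0.188, "ty": 0.095, "tz": 0.027, "ax": 0, "ay": 0, "az": -0.5, "hand": 0.05}]}}

```text
clock: 1.43
eef_pos: [0.5875, 0.2304, 0.1994]
tcp_rot: [0.578, 0.816, -0.001, -0.0]
contact_force: [-0.4, 0.4, -0.6]
gripper_width: 0.0499
grasp_force: 0.0
```

```bash
python3 -c "
from h import *
go(.589,.2257,.13,19)
d=cam('wrist'); np.savez('w1',**d); save('w1',d['image'])
print(-d['R'].T@d['t'])"
```

```text
at [0.5875 0.2304 0.1994] toolz [-0.0018 -0.0015 -1.    ] yang 19.34105048919475 t 1.4333 F [-0.3632  0.3614 -0.6028] w 0.04989451371339628
MOVE t [-0.0048  0.      0.0694] a [-0.127   0.0474  0.3411]
[0.5655 0.2962 0.3455]
```

View pics/w1.png

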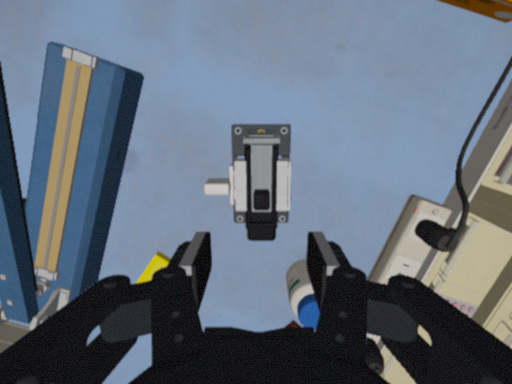

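Run:
```python
from h import *
d=dict(np.load('w1.npz')); im=d['image']; P=pts(d); ok=d['depth']>0
cen=np.array([.589,.2257]); yaw=np.radians(19); A=np.array([[np.cos(yaw),np.sin(yaw)],[-np.sin(yaw),np.cos(yaw)]])
L=np.c_[((P.reshape(-1,3)[:,:2]-cen)@A.T),P.reshape(-1,3)[:,2]].reshape(P.shape)
m=(im.max(2)<115).astype(np.uint8); k=np.zeros_like(m);k[118:245,222:300]=1; m&=k&(P[...,2]<.02)&ok
w=np.array([ray(d,u,v,.006) for v,u in np.argwhere(m>0)]); r=cv2.minAreaRect(w[:,:2].astype(np.float32)); print('frame',r)
reg=ok.copy(); reg[:,:]=0; reg[118:245,195:300]=1
for n,lo,hi in (('grip',.105,.125),('h',.094,.104)):
    s=(reg>0)&(L[...,2]>lo)&(L[...,2]<hi); print(n,s.sum(),np.percentile(L[s],[2,50,98],axis=0))
s=(reg>0)&(L[...,1]>.042)&(L[...,1]<.06)&(abs(L[...,0])<.018); print('brk',np.percentile(L[s],[5,50,90,95,98],axis=0))
s=(reg>0)&(L[...,0]<-.045)&(L[...,2]>.05); print('fin',np.percentile(L[s],[2,50,98],axis=0))
# profile along y_s at column 261
for v in range(122,245,3): print(v,L[v,255],L[v,261],im[v,261]) if v<215 else 0
```

```text
frame ((0.5953781008720398, 0.21382007002830505), (0.06663376837968826, 0.14260134100914001), 19.860403060913086)
grip 308 [[-0.0047 -0.0074  0.1058]
 [ 0.0021  0.0007  0.1094]
 [ 0.0089  0.0075  0.1109]]
h 1979 [[-0.0111 -0.0276  0.0942]
 [ 0.002   0.0226  0.0955]
 [ 0.0151  0.0512  0.0986]]
brk [[-0.0138  0.0433  0.0046]
 [ 0.001   0.0517  0.0844]
 [ 0.0135  0.0571  0.0975]
 [ 0.0152  0.0583  0.098 ]
 [ 0.0168  0.0591  0.0984]]
fin [[-0.054  -0.007   0.0539]
 [-0.0495  0.0003  0.0664]
 [-0.0452  0.0049  0.0679]]
122 [-0.0048  0.0602  0.001 ] [ 0.0021  0.0602 -0.0011] [131 153 183]
125 [-0.0047  0.0572  0.0062] [0.0021 0.0572 0.0054] [75 79 90]
128 [-0.0047  0.0538  0.006 ] [0.0021 0.0538 0.0053] [92 83 80]
131 [-0.004   0.0535  0.0492] [0.0021 0.0519 0.0259] [126 101  61]
134 [-0.0037  0.0519  0.0649] [0.0019 0.0519 0.0646] [83 86 87]
137 [-0.0033  0.0518  0.0951] [0.0018 0.0518 0.0946] [95 98 98]
140 [-0.0032  0.0494  0.0968] [0.0018 0.0495 0.0969] [145 148 150]
143 [-0.0032  0.0469  0.0968] [0.0018 0.0468 0.0949] [119 121 123]
146 [-0.0032  0.0443  0.0955] [0.0019 0.0442 0.0944] 
[... 772 characters left out ...]
0956] [0.0021 0.0126 0.0945] [142 147 146]
185 [-0.0032  0.0099  0.0947] [0.0021 0.0101 0.0953] [141 143 145]
188 [-0.0032  0.0073  0.0951] [0.0021 0.0073 0.0952] [122 126 127]
191 [-0.003   0.0075  0.1058] [0.0021 0.0074 0.1054] [29 26 24]
194 [-0.003   0.0059  0.1093] [0.0021 0.0058 0.1089] [32 33 30]
197 [-0.0029  0.0034  0.1097] [0.0021 0.0039 0.1115] [35 33 36]
200 [-0.0029  0.0007  0.1096] [0.0021 0.0008 0.1097] [39 41 40]
203 [-0.0029 -0.002   0.1095] [ 0.0021 -0.002   0.1095] [28 26 28]
206 [-0.0029 -0.0046  0.1096] [ 0.0022 -0.0045  0.1098] [32 28 33]
209 [-0.0029 -0.0074  0.1094] [ 0.0022 -0.0074  0.1093] [62 63 65]
212 [-0.0032 -0.0174  0.0891] [ 0.0023 -0.0174  0.0889] [72 72 76]
```

```bash
python3 -c "
from h import *
go(.590,.226,.117,19.3)"
```

```text
at [0.5868 0.2323 0.1999] toolz [-0.0015 -0.0002 -1.    ] yang 19.50135332803552 t 1.4833 F [ 0.0066  0.5299 -0.4968] w 0.049889575928201486
MOVE t [-0.0071  0.001   0.0829] a [-0.0823 -0.0167  0.2013]
```

Call:
{"method": "play_rows", "body": {"commands": [{"tx": -0.003, "ty": 0, "tz": 0.015, "ax": 0, "ay": 0, "az": 0, "hand": 0.045}, {"tx": -0.003, "ty": 0, "tz": 0.03, "ax": 0, "ay": 0, "az": 0, "hand": 0.045}, {"tx": -0.005, "ty": 0, "tz": 0.045, "ax": 0, "ay": 0, "az": 0, "hand": 0.045}, {"tx": -0.005, "ty": 0, "tz": 0.055, "ax": 0, "ay": 0, "az": 0, "hand": 0.045}, {"tx": -0.005, "ty": 0, "tz": 0.055, "ax": 0, "ay": 0, "az": 0, "hand": 0.045}, {"tx": -0.005, "ty": 0, "tz": 0.055, "ax": 0, "ay": 0, "az": 0, "hand": 0.045}, {"tx": -0.005, "ty": 0, "tz": 0.055, "ax": 0, "ay": 0, "az": 0, "hand": 0.045}]}}

```text
clock: 2.07
eef_pos: [0.5891, 0.2284, 0.1466]
tcp_rot: [0.577, 0.817, 0.001, 0.0]
contact_force: [-0.5, -0.4, 0.2]
gripper_width: 0.0451
grasp_force: 0.0
```

```bash
python3 -c "
from h import *
go(.590,.226,.117,19.3)"
```

```text
at [0.5891 0.2284 0.1466] toolz [ 0.001   0.0008 -1.    ] yang 19.586861397456705 t 2.0667 F [-0.5451 -0.3681  0.214 ] w 0.045136871137318346
MOVE t [-0.0026  0.      0.0296] a [ 0.0706 -0.0244  0.2869]
```

Call:
{"method": "play_rows", "body": {"commands": [{"tx": -0.0026, "ty": 0, "tz": 0.01, "ax": 0, "ay": 0, "az": 0, "hand": 0.045}, {"tx": -0.0026, "ty": 0, "tz": 0.02, "ax": 0, "ay": 0, "az": 0, "hand": 0.045}, {"tx": -0.0026, "ty": 0, "tz": 0.027, "ax": 0, "ay": 0, "az": 0, "hand": 0.045}, {"tx": -0.0026, "ty": 0, "tz": 0.0295, "ax": 0, "ay": 0, "az": 0, "hand": 0.045}, {"tx": -0.0026, "ty": 0, "tz": 0.0295, "ax": 0, "ay": 0, "az": 0, "hand": 0.035}, {"tx": -0.0026, "ty": 0, "tz": 0.0295, "ax": 0, "ay": 0, "az": 0, "hand": 0.025}, {"tx": -0.0026, "ty": 0, "tz": 0.0295, "ax": 0, "ay": 0, "az": 0, "hand": 0.02}, {"tx": -0.0026, "ty": 0, "tz": 0.0295, "ax": 0, "ay": 0, "az": 0, "hand": 0.02}]}}

```text
clock: 2.73
eef_pos: [0.5901, 0.2252, 0.1166]
tcp_rot: [0.577, 0.817, 0.0, 0.0]
contact_force: [-0.3, 0.4, 0.5]
gripper_width: 0.02
grasp_force: 0.0
```

```bash
python3 -c "
from h import *
go(.590,.226,.117,19.3)
d=cam('wrist'); np.savez('w2',**d); save('w2',cv2.resize(d['image'][100:384,100:412],(0,0),fx=2,fy=2))"
```

```text
at [0.5901 0.2252 0.1166] toolz [ 0.0007  0.0004 -1.    ] yang 19.526878419405875 t 2.7333 F [-0.2874  0.4153  0.5474] w 0.020007438991565117
MOVE t [ 0.0008  0.0002 -0.0004] a [ 0.0455 -0.0062  0.2269]
```

View pics/w2.png

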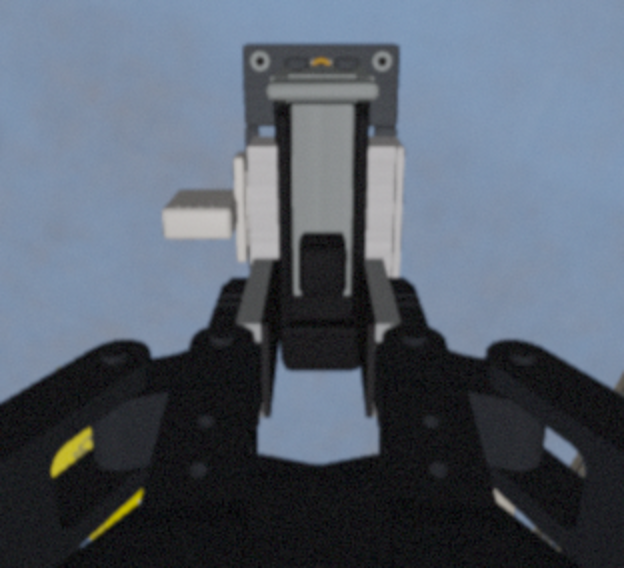

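Call:
{"method": "play_rows", "body": {"commands": [{"tx": 0.0005, "ty": 0, "tz": 0, "ax": 0, "ay": 0, "az": 0.2, "hand": 0.015}, {"tx": 0.0005, "ty": 0, "tz": 0, "ax": 0, "ay": 0, "az": 0.2, "hand": 0.01}, {"tx": 0.0005, "ty": 0, "tz": 0, "ax": 0, "ay": 0, "az": 0.2, "hand": 0.0}, {"tx": 0.0005, "ty": 0, "tz": 0, "ax": 0, "ay": 0, "az": 0.2, "hand": 0.0}, {"tx": 0.0005, "ty": 0, "tz": 0, "ax": 0, "ay": 0, "az": 0.2, "hand": 0.0}]}}

```text
clock: 3.2
eef_pos: [0.5896, 0.2255, 0.1161]
tcp_rot: [0.578, 0.816, 0.0, 0.0]
contact_force: [-0.4, 0.4, 0.1]
gripper_width: -0.0002
grasp_force: 0.0
```

```bash
python3 -c "
from h import *
print(robot.tcp_to_tips)
d=cam('wrist'); a=cv2.resize(d['image'][120:300,160:360],(0,0),fx=2,fy=2)
e=cam('scene'); b=cv2.resize(e['image'][150:250,210:310],(0,0),fx=3.6,fy=3.6,interpolation=cv2.INTER_CUBIC)
save('w3',np.hstack([a,b]))
P=pts(e); s=P[(e['depth']>0)]; s=s[(abs(s[:,0]-.589)<.03)&(abs(s[:,1]-.2257)<.03)]; print(np.histogram(s[:,2],bins=np.arange(.08,.2,.004)))"
```

```text
0.019
(array([ 6, 33, 48, 85, 48,  9, 12, 19,  0,  0,  7,  9, 13, 15, 17, 15, 17,
       15, 12,  8, 10, 25, 25, 37, 20, 16, 22, 36, 13]), array([0.08 , 0.084, 0.088, 0.092, 0.096, 0.1  , 0.104, 0.108, 0.112,
       0.116, 0.12 , 0.124, 0.128, 0.132, 0.136, 0.14 , 0.144, 0.148,
       0.152, 0.156, 0.16 , 0.164, 0.168, 0.172, 0.176, 0.18 , 0.184,
       0.188, 0.192, 0.196]))
```

View pics/w3.png

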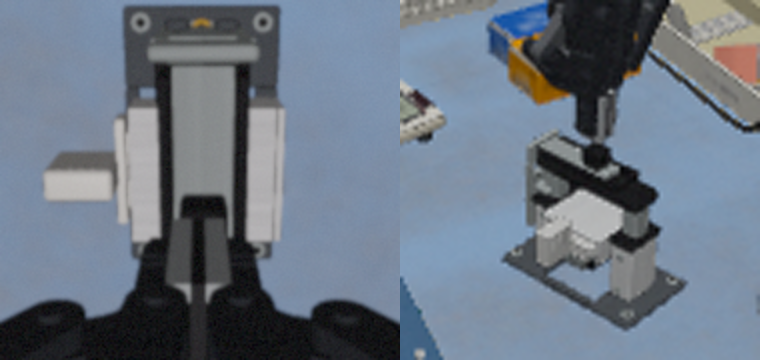

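Call:
{"method": "play_rows", "body": {"commands": [{"tx": 0, "ty": 0, "tz": 0, "ax": 0, "ay": 0, "az": 0, "hand": 0.03}, {"tx": 0, "ty": 0, "tz": 0, "ax": 0, "ay": 0, "az": 0, "hand": 0.03}, {"tx": 0, "ty": 0, "tz": 0, "ax": 0, "ay": 0, "az": 0, "hand": 0.03}, {"tx": 0, "ty": 0, "tz": 0, "ax": 0, "ay": 0, "az": 0, "hand": 0.03}]}}

```text
clock: 3.63
eef_pos: [0.5896, 0.2255, 0.1161]
tcp_rot: [0.578, 0.816, -0.0, -0.0]
contact_force: [-0.3, -0.0, -0.2]
gripper_width: 0.0302
grasp_force: 0.0
```

```bash
python3 -c "
from h import *
go(.59,.226,.096,19.3)
c=np.array([.5896,.2255]); a=np.radians(19.3)
A=np.array([[np.cos(a),np.sin(a)],[-np.sin(a),np.cos(a)]])
for n in ['scene','wrist','top']:
    e=cam(n); P=pts(e)[e['depth']>0]; l=(P[:,:2]-c)@A.T
    s=(abs(l[:,0])<.035)&(abs(l[:,1])<.016)&(P[:,2]>.112)&(P[:,2]<.17); k=np.c_[l[s],P[s][:,2]]
    for sg in (-1,1):
        q=k[np.sign(k[:,0])==sg]
        if len(q): print(n,sg,len(q),'zmin',np.sort(q[:,2])[:12],q[np.argsort(q[:,2])[:12]].mean(0), 'x,y med',np.median(q,0))
"
```

```text
at [0.5896 0.2255 0.1161] toolz [-0.0001 -0.     -1.    ] yang 19.324178540999856 t 3.6333 F [-0.3367 -0.0008 -0.1963] w 0.030236755559060823
MOVE t [0.0004 0.0005 0.0201] a [-0.0065 -0.0005  0.0242]
scene -1 125 zmin [0.1212 0.1214 0.1216 0.1217 0.122  0.1222 0.1244 0.1257 0.1259 0.1263
 0.1266 0.1268] [-0.0204 -0.0042  0.1238] x,y med [-0.025  -0.0062  0.1443]
scene 1 154 zmin [0.1199 0.1207 0.1214 0.1225 0.1226 0.123  0.1234 0.124  0.124  0.1246
 0.1249 0.1258] [0.0151 0.0022 0.1231] x,y med [ 0.0157 -0.0015  0.1473]
wrist -1 2183 zmin [0.1201 0.1202 0.1202 0.1204 0.1205 0.1205 0.1208 0.1208 0.1209 0.1212
 0.1213 0.1213] [-0.0147  0.0027  0.1207] x,y med [-0.0181  0.0074  0.1551]
wrist 1 2164 zmin [0.1194 0.1197 0.1201 0.1202 0.1204 0.1205 0.1211 0.1212 0.1214 0.1215
 0.1216 0.1219] [0.0153 0.0024 0.1207] x,y med [0.0187 0.0076 0.1547]
```

Call:
{"method": "play_rows", "body": {"commands": [{"tx": 0, "ty": 0, "tz": 0.006, "ax": 0, "ay": 0, "az": 0, "hand": 0.03}, {"tx": 0, "ty": 0, "tz": 0.012, "ax": 0, "ay": 0, "az": 0, "hand": 0.03}, {"tx": 0, "ty": 0, "tz": 0.016, "ax": 0, "ay": 0, "az": 0, "hand": 0.03}, {"tx": 0, "ty": 0, "tz": 0.018, "ax": 0, "ay": 0, "az": 0, "hand": 0.03}, {"tx": 0, "ty": 0, "tz": 0.018, "ax": 0, "ay": 0, "az": 0, "hand": 0.025}, {"tx": 0, "ty": 0, "tz": 0.018, "ax": 0, "ay": 0, "az": 0, "hand": 0.022}, {"tx": 0, "ty": 0, "tz": 0.018, "ax": 0, "ay": 0, "az": 0, "hand": 0.022}]}}

```text
clock: 4.37
eef_pos: [0.5898, 0.2255, 0.0982]
tcp_rot: [0.578, 0.816, 0.0, 0.0]
contact_force: [-0.0, -0.3, -0.9]
gripper_width: 0.0221
grasp_force: 0.0
```

```bash
python3 -c "
from h import *
go(.59,.226,.096,19.3)
d=cam('wrist'); a=cv2.resize(d['image'][120:300,160:360],(0,0),fx=2,fy=2)
e=cam('scene'); b=cv2.resize(e['image'][150:250,210:310],(0,0),fx=3.6,fy=3.6,interpolation=cv2.INTER_CUBIC)
save('w4',np.hstack([a,b]))
c=np.array([.5896,.2255]); a=np.radians(19.3)
A=np.array([[np.cos(a),np.sin(a)],[-np.sin(a),np.cos(a)]])
P=pts(d)[d['depth']>0]; l=(P[:,:2]-c)@A.T
s=(abs(l[:,0])>.0095)&(abs(l[:,0])<.02)&(abs(l[:,1])<.014)&(P[:,2]>.0915)&(P[:,2]<.15)
k=np.c_[l[s],P[s][:,2]]; print(np.histogram(k[:,2],np.arange(.09,.13,.002)))
"
```

```text
at [0.5898 0.2255 0.0982] toolz [ 0.0002  0.0001 -1.    ] yang 19.32447136132957 t 4.3667 F [-0.0065 -0.2709 -0.8964] w 0.02213907862666963
MOVE t [0.0004 0.0004 0.0022] a [0.011  0.0007 0.0245]
(array([  3,  25, 257,  64,   1,   6,  18,  18,  71,  83,  65,  85,  87,
        89,  92,  87, 109, 104, 100, 124]), array([0.09 , 0.092, 0.094, 0.096, 0.098, 0.1  , 0.102, 0.104, 0.106,
       0.108, 0.11 , 0.112, 0.114, 0.116, 0.118, 0.12 , 0.122, 0.124,
       0.126, 0.128, 0.13 ]))
```

View pics/w4.png

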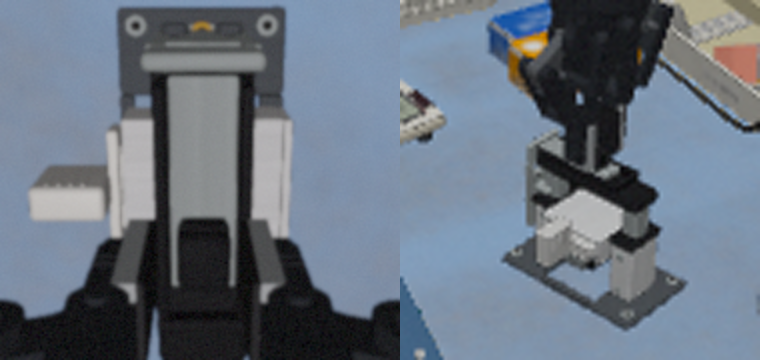

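Call:
{"method": "play_rows", "body": {"commands": [{"tx": 0, "ty": 0, "tz": 0.0015, "ax": 0, "ay": 0, "az": 0, "hand": 0.022}, {"tx": 0, "ty": 0, "tz": 0.003, "ax": 0, "ay": 0, "az": 0, "hand": 0.022}, {"tx": 0, "ty": 0, "tz": 0.003, "ax": 0, "ay": 0, "az": 0, "hand": 0.017}, {"tx": 0, "ty": 0, "tz": 0.003, "ax": 0, "ay": 0, "az": 0, "hand": 0.013}, {"tx": 0, "ty": 0, "tz": 0.003, "ax": 0, "ay": 0, "az": 0, "hand": 0.005}, {"tx": 0, "ty": 0, "tz": 0.003, "ax": 0, "ay": 0, "az": 0, "hand": 0.005}]}}

```text
clock: 4.97
eef_pos: [0.5907, 0.2259, 0.0952]
tcp_rot: [0.578, 0.816, 0.001, 0.001]
contact_force: [6.2, 2.1, -3.4]
gripper_width: 0.0121
grasp_force: 60.1
```

Call:
{"method": "play_rows", "body": {"commands": [{"tx": 0, "ty": 0.0008, "tz": 0.001, "ax": 0, "ay": 0, "az": 0, "hand": 0.005}, {"tx": 0, "ty": 0.0008, "tz": 0.002, "ax": 0, "ay": 0, "az": 0, "hand": 0.005}, {"tx": 0, "ty": 0.0008, "tz": 0.003, "ax": 0, "ay": 0, "az": 0, "hand": 0.005}, {"tx": 0, "ty": 0.0008, "tz": 0.004, "ax": 0, "ay": 0, "az": 0, "hand": 0.005}, {"tx": 0, "ty": 0.0008, "tz": 0.005, "ax": 0, "ay": 0, "az": 0, "hand": 0.005}, {"tx": 0, "ty": 0.0008, "tz": 0.006, "ax": 0, "ay": 0, "az": 0, "hand": 0.005}, {"tx": 0, "ty": 0.0008, "tz": 0.007, "ax": 0, "ay": 0, "az": 0, "hand": 0.005}, {"tx": 0, "ty": 0.0008, "tz": 0.0075, "ax": 0, "ay": 0, "az": 0, "hand": 0.005}]}}

```text
clock: 5.63
eef_pos: [0.5911, 0.226, 0.0889]
tcp_rot: [0.578, 0.816, 0.001, 0.0]
contact_force: [-0.7, -1.0, 8.9]
gripper_width: 0.0118
grasp_force: 61.6
```

Call:
{"method": "play_rows", "body": {"commands": [{"tx": 0, "ty": 0, "tz": 0.001, "ax": 0, "ay": 0, "az": 0, "hand": 0.005}, {"tx": 0, "ty": 0, "tz": 0.002, "ax": 0, "ay": 0, "az": 0, "hand": 0.005}, {"tx": 0, "ty": 0, "tz": 0.0028, "ax": 0, "ay": 0, "az": 0, "hand": 0.005}, {"tx": 0, "ty": 0, "tz": 0.0034, "ax": 0, "ay": 0, "az": 0, "hand": 0.005}, {"tx": 0, "ty": 0, "tz": 0.004, "ax": 0, "ay": 0, "az": 0, "hand": 0.005}, {"tx": 0, "ty": 0, "tz": 0.004, "ax": 0, "ay": 0, "az": 0, "hand": 0.005}]}}

```text
clock: 6.13
eef_pos: [0.5911, 0.226, 0.0851]
tcp_rot: [0.578, 0.816, 0.001, 0.0]
contact_force: [-1.1, -0.4, 10.1]
gripper_width: 0.0116
grasp_force: 61.7
```

Call:
{"method": "play_rows", "body": {"commands": [{"tx": 0, "ty": 0, "tz": 0.0006, "ax": 0, "ay": 0, "az": 0, "hand": 0.005}, {"tx": 0, "ty": 0, "tz": 0.0012, "ax": 0, "ay": 0, "az": 0, "hand": 0.005}, {"tx": 0, "ty": 0, "tz": 0.0018, "ax": 0, "ay": 0, "az": 0, "hand": 0.005}, {"tx": 0, "ty": 0, "tz": 0.0024, "ax": 0, "ay": 0, "az": 0, "hand": 0.005}, {"tx": 0, "ty": 0, "tz": 0.0024, "ax": 0, "ay": 0, "az": 0, "hand": 0.005}]}}

```text
clock: 6.55
eef_pos: [0.5912, 0.2261, 0.0829]
tcp_rot: [0.578, 0.816, 0.001, 0.0]
contact_force: [-0.4, -1.4, 10.1]
gripper_width: 0.0123
grasp_force: 61.9
```

Call:
{"method": "play_rows", "body": {"commands": [{"tx": 0, "ty": 0, "tz": 0.0005, "ax": 0, "ay": 0, "az": 0, "hand": 0.005}, {"tx": 0, "ty": 0, "tz": 0.001, "ax": 0, "ay": 0, "az": 0, "hand": 0.005}, {"tx": 0, "ty": 0, "tz": 0.0015, "ax": 0, "ay": 0, "az": 0, "hand": 0.005}, {"tx": 0, "ty": 0, "tz": 0.0015, "ax": 0, "ay": 0, "az": 0, "hand": 0.005}]}}

```text
clock: 6.88
eef_pos: [0.5912, 0.2261, 0.0815]
tcp_rot: [0.578, 0.816, 0.001, 0.0]
contact_force: [-1.0, -0.4, 10.6]
gripper_width: 0.0123
grasp_force: 61.9
```

Call:
{"method": "play_rows", "body": {"commands": [{"tx": 0, "ty": 0, "tz": 0.0005, "ax": 0, "ay": 0, "az": 0, "hand": 0.005}, {"tx": 0, "ty": 0, "tz": 0.001, "ax": 0, "ay": 0, "az": 0, "hand": 0.005}, {"tx": 0, "ty": 0, "tz": 0.0012, "ax": 0, "ay": 0, "az": 0, "hand": 0.005}, {"tx": 0, "ty": 0, "tz": 0.0012, "ax": 0, "ay": 0, "az": 0, "hand": 0.005}]}}

```text
clock: 7.22
eef_pos: [0.5912, 0.2261, 0.0804]
tcp_rot: [0.578, 0.816, 0.001, 0.0]
contact_force: [-2.3, -0.1, 11.1]
gripper_width: 0.0121
grasp_force: 62.0
```

Call:
{"method": "play_rows", "body": {"commands": [{"tx": 0, "ty": 0, "tz": 0.0004, "ax": 0, "ay": 0, "az": 0, "hand": 0.005}, {"tx": 0, "ty": 0, "tz": 0.0008, "ax": 0, "ay": 0, "az": 0, "hand": 0.005}, {"tx": 0, "ty": 0, "tz": 0.001, "ax": 0, "ay": 0, "az": 0, "hand": 0.005}, {"tx": 0, "ty": 0, "tz": 0.001, "ax": 0, "ay": 0, "az": 0, "hand": 0.005}]}}

```text
clock: 7.55
eef_pos: [0.5912, 0.2261, 0.0795]
tcp_rot: [0.578, 0.816, 0.001, 0.0]
contact_force: [-2.1, -0.9, 11.7]
gripper_width: 0.0121
grasp_force: 62.0
```

Call:
{"method": "play_rows", "body": {"commands": [{"tx": 0, "ty": 0, "tz": 0.0004, "ax": 0, "ay": 0, "az": 0, "hand": 0.005}, {"tx": 0, "ty": 0, "tz": 0.0007, "ax": 0, "ay": 0, "az": 0, "hand": 0.005}, {"tx": 0, "ty": 0, "tz": 0.0007, "ax": 0, "ay": 0, "az": 0, "hand": 0.005}, {"tx": 0, "ty": 0, "tz": 0.0007, "ax": 0, "ay": 0, "az": 0, "hand": 0.005}]}}

```text
clock: 7.88
eef_pos: [0.5912, 0.2261, 0.0788]
tcp_rot: [0.578, 0.816, 0.001, 0.0]
contact_force: [-2.1, -0.3, 11.5]
gripper_width: 0.0119
grasp_force: 62.1
```

Call:
{"method": "play_rows", "body": {"commands": [{"tx": 0, "ty": 0, "tz": 0.0004, "ax": 0, "ay": 0, "az": 0, "hand": 0.005}, {"tx": 0, "ty": 0, "tz": 0.0007, "ax": 0, "ay": 0, "az": 0, "hand": 0.005}, {"tx": 0, "ty": 0, "tz": 0.0007, "ax": 0, "ay": 0, "az": 0, "hand": 0.005}]}}

```text
clock: 8.13
eef_pos: [0.5912, 0.226, 0.0781]
tcp_rot: [0.578, 0.816, 0.001, 0.0]
contact_force: [-2.1, -1.0, 12.8]
gripper_width: 0.0121
grasp_force: 62.1
```

Call:
{"method": "play_rows", "body": {"commands": [{"tx": 0, "ty": 0, "tz": 0.0003, "ax": 0, "ay": 0, "az": 0, "hand": 0.005}, {"tx": 0, "ty": 0, "tz": 0.0006, "ax": 0, "ay": 0, "az": 0, "hand": 0.005}, {"tx": 0, "ty": 0, "tz": 0.0006, "ax": 0, "ay": 0, "az": 0, "hand": 0.005}]}}

```text
clock: 8.38
eef_pos: [0.5913, 0.2261, 0.078]
tcp_rot: [0.578, 0.816, 0.001, 0.0]
contact_force: [-5.0, -1.3, 14.8]
gripper_width: 0.0119
grasp_force: 62.5
```

Call:
{"method": "play_rows", "body": {"commands": [{"tx": 0, "ty": 0, "tz": 0.0003, "ax": 0, "ay": 0, "az": 0, "hand": 0.005}, {"tx": 0, "ty": 0, "tz": 0.0004, "ax": 0, "ay": 0, "az": 0, "hand": 0.005}, {"tx": 0, "ty": 0, "tz": 0.0004, "ax": 0, "ay": 0, "az": 0, "hand": 0.005}]}}

```text
clock: 8.63
eef_pos: [0.5913, 0.2261, 0.0779]
tcp_rot: [0.578, 0.816, 0.001, 0.0]
contact_force: [-5.8, -2.0, 17.8]
gripper_width: 0.0123
grasp_force: 62.8
```

Call:
{"method": "play_rows", "body": {"commands": [{"tx": 0.0015, "ty": 0, "tz": 0, "ax": 0, "ay": 0, "az": 0, "hand": 0.005}, {"tx": 0.003, "ty": 0, "tz": 0, "ax": 0, "ay": 0, "az": 0, "hand": 0.005}, {"tx": 0.0045, "ty": 0, "tz": 0, "ax": 0, "ay": 0, "az": 0, "hand": 0.005}, {"tx": 0.006, "ty": 0, "tz": 0, "ax": 0, "ay": 0, "az": 0, "hand": 0.005}, {"tx": 0.0075, "ty": 0, "tz": 0, "ax": 0, "ay": 0, "az": 0, "hand": 0.005}, {"tx": 0.009, "ty": 0, "tz": 0, "ax": 0, "ay": 0, "az": 0, "hand": 0.005}, {"tx": 0.0095, "ty": 0, "tz": 0, "ax": 0, "ay": 0, "az": 0, "hand": 0.005}]}}

```text
clock: 9.22
eef_pos: [0.5883, 0.2348, 0.0779]
tcp_rot: [0.579, 0.816, 0.001, 0.001]
contact_force: [-4.8, -3.1, 18.4]
gripper_width: 0.012
grasp_force: 62.7
```

Call:
{"method": "play_rows", "body": {"commands": [{"tx": 0.001, "ty": 0, "tz": 0, "ax": 0, "ay": 0, "az": 0, "hand": 0.005}, {"tx": 0.002, "ty": 0, "tz": 0, "ax": 0, "ay": 0, "az": 0, "hand": 0.005}, {"tx": 0.003, "ty": 0, "tz": 0, "ax": 0, "ay": 0, "az": 0, "hand": 0.005}, {"tx": 0.0036, "ty": 0, "tz": 0, "ax": 0, "ay": 0, "az": 0, "hand": 0.005}, {"tx": 0.0036, "ty": 0, "tz": 0, "ax": 0, "ay": 0, "az": 0, "hand": 0.005}]}}

```text
clock: 9.63
eef_pos: [0.5875, 0.237, 0.0779]
tcp_rot: [0.579, 0.815, 0.001, 0.001]
contact_force: [-4.6, -5.2, 17.3]
gripper_width: 0.0116
grasp_force: 62.7
```

Call:
{"method": "play_rows", "body": {"commands": [{"tx": 0.0007, "ty": 0, "tz": 0, "ax": 0, "ay": 0, "az": 0, "hand": 0.005}, {"tx": 0.0014, "ty": 0, "tz": 0, "ax": 0, "ay": 0, "az": 0, "hand": 0.005}, {"tx": 0.0014, "ty": 0, "tz": 0, "ax": 0, "ay": 0, "az": 0, "hand": 0.005}, {"tx": 0.0014, "ty": 0, "tz": 0, "ax": 0, "ay": 0, "az": 0, "hand": 0.005}]}}

```text
clock: 9.97
eef_pos: [0.5875, 0.2371, 0.0779]
tcp_rot: [0.579, 0.815, 0.001, 0.002]
contact_force: [-3.0, -8.3, 17.9]
gripper_width: 0.0118
grasp_force: 62.7
```

Call:
{"method": "play_rows", "body": {"commands": [{"tx": -0.001, "ty": 0, "tz": -0.0005, "ax": 0, "ay": 0, "az": 0, "hand": 0.005}, {"tx": -0.001, "ty": 0, "tz": -0.0009, "ax": 0, "ay": 0, "az": 0, "hand": 0.005}, {"tx": -0.001, "ty": 0, "tz": -0.0009, "ax": 0, "ay": 0, "az": 0, "hand": 0.02}, {"tx": -0.001, "ty": 0, "tz": -0.0009, "ax": 0, "ay": 0, "az": 0, "hand": 0.03}, {"tx": -0.001, "ty": 0, "tz": -0.0009, "ax": 0, "ay": 0, "az": 0, "hand": 0.035}, {"tx": -0.001, "ty": 0, "tz": -0.0009, "ax": 0, "ay": 0, "az": 0, "hand": 0.035}, {"tx": -0.001, "ty": 0, "tz": -0.002, "ax": 0, "ay": 0, "az": 0, "hand": 0.035}]}}

```text
clock: 10.55
eef_pos: [0.5853, 0.2386, 0.0764]
tcp_rot: [0.578, 0.816, -0.001, -0.0]
contact_force: [-0.3, 1.2, 0.2]
gripper_width: 0.035
grasp_force: 0.0
```

Call:
{"method": "play_rows", "body": {"commands": [{"tx": 0, "ty": 0, "tz": -0.02, "ax": 0, "ay": 0, "az": 0, "hand": 0.04}, {"tx": 0, "ty": 0, "tz": -0.045, "ax": 0, "ay": 0, "az": 0, "hand": 0.05}, {"tx": 0, "ty": 0, "tz": -0.075, "ax": 0, "ay": 0, "az": 0, "hand": 0.05}, {"tx": 0, "ty": 0, "tz": -0.09, "ax": 0, "ay": 0, "az": 0, "hand": 0.05}, {"tx": 0, "ty": 0, "tz": -0.09, "ax": 0, "ay": 0, "az": 0, "hand": 0.05}, {"tx": 0, "ty": 0, "tz": -0.09, "ax": 0, "ay": 0, "az": 0, "hand": 0.05}, {"tx": 0, "ty": 0, "tz": -0.09, "ax": 0, "ay": 0, "az": 0, "hand": 0.05}]}}

```text
clock: 11.13
eef_pos: [0.5853, 0.2385, 0.166]
tcp_rot: [0.578, 0.816, -0.001, -0.0]
contact_force: [-0.2, -0.4, -1.4]
gripper_width: 0.0499
grasp_force: 0.0
```

Run:
```python
from h import *
d=cam('wrist'); np.savez('w5',**d); go(.59,.226,.16,-71)
im=d['image']; save('w5',im[90:300,130:400].repeat(2,0).repeat(2,1)); P=pts(d); ok=d['depth']>0
c=np.array([.590,.226]); a=np.radians(19.2); A=np.array([[np.cos(a),np.sin(a)],[-np.sin(a),np.cos(a)]])
L=np.c_[((P.reshape(-1,3)[:,:2]-c)@A.T),P.reshape(-1,3)[:,2]].reshape(P.shape)
L[~ok]=9
s=(abs(L[...,0])<.012)&(abs(L[...,1]-.005)<.03)&(L[...,2]>.088)&(L[...,2]<.12); print('grip',s.sum(),np.percentile(L[s],[2,50,98],axis=0))
s=(abs(L[...,0])<.012)&(L[...,1]>.022)&(L[...,1]<.04)&(L[...,2]<.12); print('bolt',np.percentile(L[s],[10,50,90],axis=0))
s=(L[...,0]<-.04)&(L[...,0]>-.065)&(abs(L[...,1])<.02)&(L[...,2]>.058)&(L[...,2]<.09); print('fin top',s.sum(),np.percentile(L[s],[2,50,98],axis=0))
```

```text
at [0.5851 0.2384 0.1655] toolz [-0.0023 -0.001  -1.    ] yang 19.33963399379219 t 11.1833 F [-0.2467  0.5094  0.3804] w 0.04996620652844116
MOVE t [-0.0133  0.0006  0.0056] a [-0.1024  0.1232 90.3396]
grip 363 [[-0.0055  0.0039  0.0895]
 [ 0.0008  0.0123  0.0938]
 [ 0.0079  0.0191  0.0952]]
bolt [[-0.0097  0.0238  0.0783]
 [-0.0001  0.0311  0.0796]
 [ 0.0096  0.0382  0.0806]]
fin top 254 [[-0.0549 -0.0062  0.0592]
 [-0.0476  0.0006  0.0664]
 [-0.0406  0.0051  0.0679]]
```

View pics/w5.png

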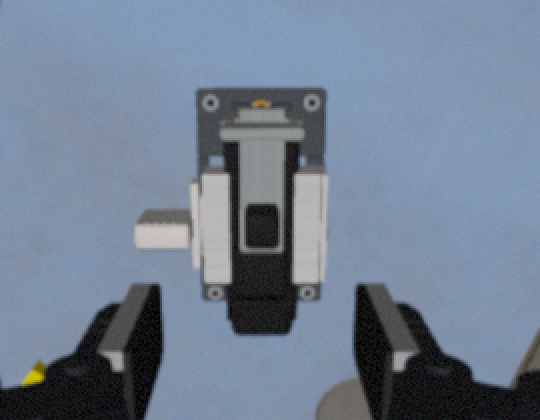

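Call:
{"method": "play_rows", "body": {"commands": [{"tx": -0.002, "ty": -0.005, "tz": 0, "ax": 0, "ay": 0, "az": 7, "hand": 0.04}, {"tx": -0.004, "ty": -0.01, "tz": 0, "ax": 0, "ay": 0, "az": 14, "hand": 0.04}, {"tx": -0.006, "ty": -0.015, "tz": 0, "ax": 0, "ay": 0, "az": 21, "hand": 0.04}, {"tx": -0.008, "ty": -0.02, "tz": 0, "ax": 0, "ay": 0, "az": 28, "hand": 0.04}, {"tx": -0.01, "ty": -0.025, "tz": 0, "ax": 0, "ay": 0, "az": 35, "hand": 0.04}, {"tx": -0.012, "ty": -0.03, "tz": 0, "ax": 0, "ay": 0, "az": 42, "hand": 0.04}, {"tx": -0.013, "ty": -0.035, "tz": 0, "ax": 0, "ay": 0, "az": 49, "hand": 0.04}, {"tx": -0.013, "ty": -0.044, "tz": 0, "ax": 0, "ay": 0, "az": 56, "hand": 0.04}]}}

```text
clock: 11.85
eef_pos: [0.5481, 0.2111, 0.1655]
tcp_rot: [0.895, 0.446, -0.001, 0.0]
contact_force: [-0.2, 1.0, 0.7]
gripper_width: 0.0402
grasp_force: 0.0
```

Call:
{"method": "play_rows", "body": {"commands": [{"tx": 0, "ty": 0, "tz": 0, "ax": 0, "ay": 0, "az": 7, "hand": 0.04}, {"tx": 0, "ty": 0, "tz": 0, "ax": 0, "ay": 0, "az": 14, "hand": 0.04}, {"tx": 0, "ty": 0, "tz": 0, "ax": 0, "ay": 0, "az": 21, "hand": 0.04}, {"tx": 0, "ty": 0, "tz": 0, "ax": 0, "ay": 0, "az": 28, "hand": 0.04}, {"tx": 0, "ty": 0, "tz": 0, "ax": 0, "ay": 0, "az": 34.3, "hand": 0.04}, {"tx": 0, "ty": 0, "tz": 0, "ax": 0, "ay": 0, "az": 34.3, "hand": 0.04}, {"tx": 0, "ty": 0, "tz": 0, "ax": 0, "ay": 0, "az": 34.3, "hand": 0.04}]}}

```text
clock: 12.43
eef_pos: [0.5481, 0.2116, 0.166]
tcp_rot: [0.986, 0.167, -0.001, 0.001]
contact_force: [-0.0, 0.5, -0.7]
gripper_width: 0.0402
grasp_force: 0.0
```

```bash
python3 -c "
from h import *
go(.547,.211,.08,-70.8); print(robot.read_state()['qpos'])"
```

```text
at [0.5481 0.2116 0.166 ] toolz [-0.0016 -0.0013 -1.    ] yang -70.76581510426841 t 12.4333 F [-0.0307  0.4555 -0.6538] w 0.040249151435116676
MOVE t [-0.0011  0.0001  0.086 ] a [0.0407 0.1123 0.0341]
[-0.9227  0.3891  0.6538  1.5908 -0.245   1.2473 -1.4614]
```

Call:
{"method": "play_rows", "body": {"commands": [{"tx": -0.001, "ty": 0, "tz": 0.025, "ax": 0, "ay": 0, "az": 0, "hand": 0.04}, {"tx": -0.001, "ty": 0, "tz": 0.05, "ax": 0, "ay": 0, "az": 0, "hand": 0.04}, {"tx": -0.001, "ty": 0, "tz": 0.07, "ax": 0, "ay": 0, "az": 0, "hand": 0.04}, {"tx": -0.001, "ty": 0, "tz": 0.086, "ax": 0, "ay": 0, "az": 0, "hand": 0.04}, {"tx": -0.001, "ty": 0, "tz": 0.086, "ax": 0, "ay": 0, "az": 0, "hand": 0.04}, {"tx": -0.001, "ty": 0, "tz": 0.086, "ax": 0, "ay": 0, "az": 0, "hand": 0.04}]}}

```text
clock: 12.93
eef_pos: [0.547, 0.2109, 0.0803]
tcp_rot: [0.986, 0.166, -0.001, 0.0]
contact_force: [-0.4, -0.2, 0.3]
gripper_width: 0.04
grasp_force: 0.0
```

Run:
```python
from h import *
go(.547,.211,.042,-70.8)
d=cam('wrist'); im=d['image']; save('w6',im); P=pts(d)
c=np.array([.590,.226]); a=np.radians(19.2); A=np.array([[np.cos(a),np.sin(a)],[-np.sin(a),np.cos(a)]])
L=np.c_[((P.reshape(-1,3)[:,:2]-c)@A.T),P.reshape(-1,3)[:,2]].reshape(P.shape); L[d['depth']<=0]=9
s=(L[...,0]<-.028)&(L[...,0]>-.07)&(abs(L[...,1])<.013)&(L[...,2]>.035)&(L[...,2]<.072); print('fin',s.sum(),np.percentile(L[s],[2,50,98],axis=0))
for sg in (-1,1):
  s=(L[...,0]<-.028)&(L[...,0]>-.07)&(sg*L[...,1]>.016)&(sg*L[...,1]<.04)&(L[...,2]>.07)&(L[...,2]<.12); print('fing',sg,s.sum(),np.percentile(L[s],[1,50,99],axis=0) if s.sum() else 0)
```

```text
at [0.547  0.2109 0.0803] toolz [-0.0021 -0.0013 -1.    ] yang -70.83842581183683 t 12.9333 F [-0.3863 -0.1619  0.2792] w 0.04001521110050788
MOVE t [ 0.0001 -0.0001  0.0383] a [ 0.0309  0.1383 -0.0385]
fin 1105 [[-0.0537 -0.0099  0.0511]
 [-0.0372 -0.0017  0.0663]
 [-0.0283  0.0095  0.0679]]
fing -1 1204 [[-0.0553 -0.0336  0.0866]
 [-0.0377 -0.0218  0.1061]
 [-0.0333 -0.0201  0.1196]]
fing 1 1203 [[-0.0552  0.0195  0.0866]
 [-0.0376  0.0212  0.1063]
 [-0.0333  0.0331  0.1198]]
```

View pics/w6.png

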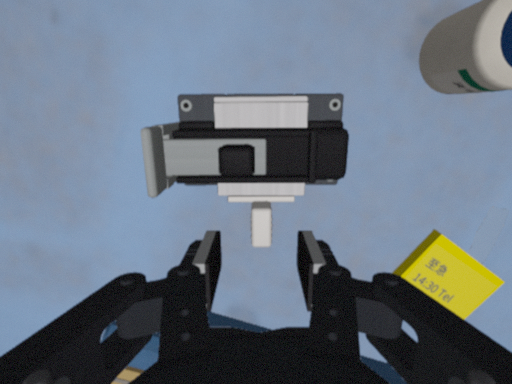

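Call:
{"method": "play_rows", "body": {"commands": [{"tx": 0, "ty": 0, "tz": 0.012, "ax": 0, "ay": 0, "az": 0, "hand": 0.04}, {"tx": 0, "ty": 0, "tz": 0.024, "ax": 0, "ay": 0, "az": 0, "hand": 0.04}, {"tx": 0, "ty": 0, "tz": 0.034, "ax": 0, "ay": 0, "az": 0, "hand": 0.04}, {"tx": 0, "ty": 0, "tz": 0.038, "ax": 0, "ay": 0, "az": 0, "hand": 0.04}, {"tx": 0, "ty": 0, "tz": 0.038, "ax": 0, "ay": 0, "az": 0, "hand": 0.03}, {"tx": 0, "ty": 0, "tz": 0.038, "ax": 0, "ay": 0, "az": 0, "hand": 0.02}, {"tx": 0, "ty": 0, "tz": 0.038, "ax": 0, "ay": 0, "az": 0, "hand": 0.016}, {"tx": 0, "ty": 0, "tz": 0.038, "ax": 0, "ay": 0, "az": 0, "hand": 0.016}]}}

```text
clock: 13.65
eef_pos: [0.5482, 0.2114, 0.0436]
tcp_rot: [0.986, 0.165, 0.0, -0.0]
contact_force: [0.2, 0.2, -0.4]
gripper_width: 0.0158
grasp_force: 0.0
```

Call:
{"method": "play_rows", "body": {"commands": [{"tx": 0, "ty": 0, "tz": 0, "ax": 0, "ay": 0, "az": 0, "hand": 0.012}, {"tx": 0, "ty": 0, "tz": 0, "ax": 0, "ay": 0, "az": 0, "hand": 0.008}, {"tx": 0, "ty": 0, "tz": 0, "ax": 0, "ay": 0, "az": 0, "hand": 0.004}, {"tx": 0, "ty": 0, "tz": 0, "ax": 0, "ay": 0, "az": 0, "hand": 0.004}]}}

```text
clock: 13.98
eef_pos: [0.5481, 0.2114, 0.0437]
tcp_rot: [0.986, 0.165, 0.0, -0.0]
contact_force: [-1.9, -0.3, 5.6]
gripper_width: 0.0108
grasp_force: 60.7
```

Call:
{"method": "play_rows", "body": {"commands": [{"tx": 0, "ty": 0, "tz": -0.0006, "ax": 0, "ay": 0, "az": 0, "hand": 0.004}, {"tx": -0.001, "ty": 0, "tz": -0.0008, "ax": 0, "ay": 0, "az": 0, "hand": 0.004}, {"tx": -0.003, "ty": 0, "tz": -0.0008, "ax": 0, "ay": 0, "az": 0, "hand": 0.004}, {"tx": -0.005, "ty": 0, "tz": -0.0008, "ax": 0, "ay": 0, "az": 0, "hand": 0.004}, {"tx": -0.007, "ty": 0, "tz": -0.0008, "ax": 0, "ay": 0, "az": 0, "hand": 0.004}, {"tx": -0.008, "ty": 0, "tz": -0.0008, "ax": 0, "ay": 0, "az": 0, "hand": 0.004}]}}

```text
clock: 14.48
eef_pos: [0.5399, 0.2086, 0.0438]
tcp_rot: [0.986, 0.165, -0.0, 0.0]
contact_force: [-0.3, -0.3, -0.2]
gripper_width: 0.0107
grasp_force: 60.1
```

Call:
{"method": "play_rows", "body": {"commands": [{"tx": -0.0025, "ty": 0, "tz": 0, "ax": 0, "ay": 0, "az": 0, "hand": 0.004}, {"tx": -0.005, "ty": 0, "tz": 0, "ax": 0, "ay": 0, "az": 0, "hand": 0.004}, {"tx": -0.0075, "ty": 0, "tz": 0, "ax": 0, "ay": 0, "az": 0, "hand": 0.004}, {"tx": -0.01, "ty": 0, "tz": 0, "ax": 0, "ay": 0, "az": 0, "hand": 0.004}, {"tx": -0.0125, "ty": 0, "tz": 0, "ax": 0, "ay": 0, "az": 0, "hand": 0.004}, {"tx": -0.015, "ty": 0, "tz": 0, "ax": 0, "ay": 0, "az": 0, "hand": 0.004}, {"tx": -0.0175, "ty": 0, "tz": 0, "ax": 0, "ay": 0, "az": 0, "hand": 0.004}, {"tx": -0.02, "ty": 0, "tz": 0, "ax": 0, "ay": 0, "az": 0, "hand": 0.004}]}}

```text
clock: 15.15
eef_pos: [0.5209, 0.2021, 0.0438]
tcp_rot: [0.986, 0.165, -0.0, 0.0]
contact_force: [0.7, -0.0, 0.2]
gripper_width: 0.0106
grasp_force: 60.0
```

Call:
{"method": "play_rows", "body": {"commands": [{"tx": -0.0025, "ty": 0, "tz": 0, "ax": 0, "ay": 0, "az": 0, "hand": 0.004}, {"tx": -0.005, "ty": 0, "tz": 0, "ax": 0, "ay": 0, "az": 0, "hand": 0.004}, {"tx": -0.0075, "ty": 0, "tz": 0, "ax": 0, "ay": 0, "az": 0, "hand": 0.004}, {"tx": -0.01, "ty": 0, "tz": 0, "ax": 0, "ay": 0, "az": 0, "hand": 0.004}, {"tx": -0.0125, "ty": 0, "tz": 0, "ax": 0, "ay": 0, "az": 0, "hand": 0.004}, {"tx": -0.015, "ty": 0, "tz": 0, "ax": 0, "ay": 0, "az": 0, "hand": 0.004}, {"tx": -0.0175, "ty": 0, "tz": 0, "ax": 0, "ay": 0, "az": 0, "hand": 0.004}, {"tx": -0.02, "ty": 0, "tz": 0, "ax": 0, "ay": 0, "az": 0, "hand": 0.004}]}}

```text
clock: 15.82
eef_pos: [0.5021, 0.1956, 0.0438]
tcp_rot: [0.986, 0.165, -0.0, 0.0]
contact_force: [0.5, -0.9, 0.0]
gripper_width: 0.0106
grasp_force: 60.0
```

Call:
{"method": "play_rows", "body": {"commands": [{"tx": -0.003, "ty": 0, "tz": 0, "ax": 0, "ay": 0, "az": 0, "hand": 0.004}, {"tx": -0.006, "ty": 0, "tz": 0, "ax": 0, "ay": 0, "az": 0, "hand": 0.004}, {"tx": -0.01, "ty": 0, "tz": 0, "ax": 0, "ay": 0, "az": 0, "hand": 0.004}, {"tx": -0.014, "ty": 0, "tz": 0, "ax": 0, "ay": 0, "az": 0, "hand": 0.004}, {"tx": -0.014, "ty": 0, "tz": 0, "ax": 0, "ay": 0, "az": 0, "hand": 0.004}, {"tx": -0.014, "ty": 0, "tz": -0.01, "ax": 0, "ay": 0, "az": 0, "hand": 0.004}, {"tx": -0.014, "ty": 0, "tz": -0.03, "ax": 0, "ay": 0, "az": 0, "hand": 0.004}, {"tx": -0.014, "ty": 0, "tz": -0.06, "ax": 0, "ay": 0, "az": 0, "hand": 0.004}]}}

```text
clock: 16.48
eef_pos: [0.4877, 0.1904, 0.1032]
tcp_rot: [0.986, 0.165, -0.002, 0.001]
contact_force: [0.8, 0.5, -1.0]
gripper_width: 0.0106
grasp_force: 60.0
```

Run:
```python
from h import *
d=cam('wrist'); go(.51,-.002,.15,-17); im=d['image']; e=cam('scene'); np.savez('w7',**d)
b=cv2.resize(e['image'][130:310,170:350],(384,384)); save('w7',np.hstack([im[:,50:450],b]))
print(robot.read_state()['qpos'])
```

```text
at [0.4918 0.1915 0.1104] toolz [ 0.005   0.0025 -1.    ] yang -71.0381558789781 t 16.5333 F [3.1593 1.0369 4.5291] w 0.010634586890388424
MOVE t [-0.0454  0.1889 -0.04  ] a [  0.1138  -0.3135 -54.0381]
[-0.9853  0.3048  0.6613  1.8266 -0.2127  1.0736 -1.485 ]
```

View pics/w7.png

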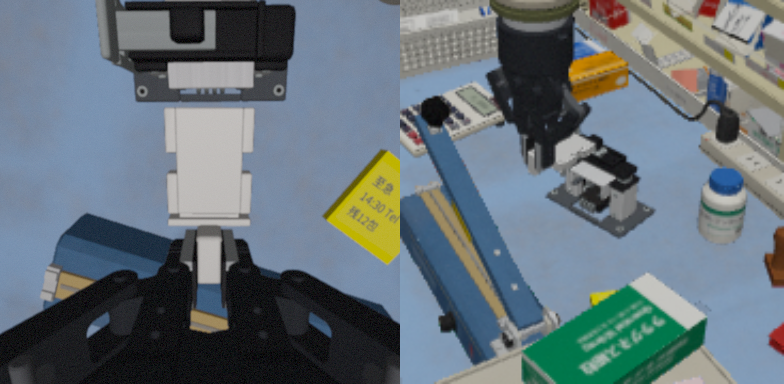

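Run:
```python
from h import *
s=robot.read_state(); print(s['eef_pos'],s['contact_force'],s['clock'])
d=cam('wrist'); s=robot.read_state(); R=Ro.from_quat(s['tcp_rot']).as_matrix(); P=pts(d); T=(P-np.array(s['eef_pos']))@R; T[d['depth']<=0]=9
im=d['image'].astype(int); w=(im.min(2)>150)&(abs(T[...,0]-.045)<.04)&(abs(T[...,1])<.03)&(T[...,2]<.03)&(T[...,2]>-.03)
w=cv2.morphologyEx(w.astype(np.uint8),cv2.MORPH_OPEN,np.ones((3,3)))>0
q=T[w]; print(len(q),np.percentile(q,[1,50,99],axis=0))
s_=(q[:,0]>.02)&(q[:,0]<.068); k=q[s_]; c,*_=np.linalg.lstsq(np.c_[k[:,:2],np.ones(len(k))],k[:,2],rcond=None); print('plane',c, 'z at .045',c@[.045,0,1])
print(cv2.minAreaRect(k[:,:2].astype(np.float32)), s['eef_pos'],s['contact_force'])
for x0 in np.arange(.02,.072,.006):
  r=k[abs(k[:,0]-x0)<.003]; print(round(x0,3),np.percentile(r[:,1],[1,99]).round(4),np.median(r[:,2]).round(4)) if len(r) else 0
```

```text
[0.4922 0.1919 0.1088] [ 0.6201 -1.1492 -0.0635] 16.5833
9661 [[ 0.0073 -0.0196 -0.0256]
 [ 0.0447  0.0007 -0.0083]
 [ 0.0713  0.0208 -0.0067]]
plane [-0.0007  0.0011 -0.0081] z at .045 -0.00817019503488234
((0.04388140141963959, 0.0006343033164739609), (0.04775102809071541, 0.04188120737671852), 0.05842028558254242) [0.4911 0.1918 0.1068] [-0.3451  0.4975 -1.0001]
0.02 [-0.0196  0.021 ] -0.008
0.026 [-0.0198  0.0208] -0.0082
0.032 [-0.0198  0.021 ] -0.0082
0.038 [-0.0196  0.0209] -0.0082
0.044 [-0.0148  0.0162] -0.0082
0.05 [-0.0183  0.0198] -0.0081
0.056 [-0.0197  0.0211] -0.0082
0.062 [-0.0197  0.021 ] -0.0082
0.068 [-0.0195  0.0208] -0.0082
```

Run:
```python
from h import *
for n in ['cur','w1']:
    d=cam('wrist') if n=='cur' else dict(np.load(n+'.npz')); im=d['image']
    m=((im[...,0]>150)&(im[...,1]>140)&(im[...,2]<110)).astype(np.uint8)
    c=max(cv2.findContours(m,0,2)[0],key=cv2.contourArea); b=cv2.boxPoints(cv2.minAreaRect(c)); x,y,w,h=cv2.boundingRect(c); print(n,x,y,w,h)
    W=np.array([ray(d,u,v,.011) for u,v in c[:,0]])[:,:2].astype(np.float32); print(cv2.minAreaRect(W), pts(d)[(m>0)&(d['depth']>0)][:,2].mean())
go(.51,-.002,.15,-17)
```

```text
cur 375 156 121 111
((0.5241714119911194, 0.03994706645607948), (0.07478253543376923, 0.07452071458101273), 73.31416320800781) 0.01165997997514338
w1 36 60 55 210
((0.3694208562374115, 0.14860281348228455), (0.2562219202518463, 0.024678045883774757), 89.95703887939453) 0.051898870605360414
at [0.49   0.1916 0.1052] toolz [ 0.0021  0.0016 -1.    ] yang -70.96789098784153 t 16.6833 F [ 0.8715 -0.294  -0.5064] w 0.010347979411638895
MOVE t [-0.0441  0.1895 -0.0451] a [  0.0217  -0.1547 -53.9679]
```

Call:
{"method": "play_rows", "body": {"commands": [{"tx": 0, "ty": 0.005, "tz": -0.01, "ax": 0, "ay": 0, "az": -3, "hand": 0.004}, {"tx": -0.002, "ty": 0.02, "tz": -0.02, "ax": 0, "ay": 0, "az": -9, "hand": 0.004}, {"tx": -0.007, "ty": 0.04, "tz": -0.03, "ax": 0, "ay": 0, "az": -15, "hand": 0.004}, {"tx": -0.012, "ty": 0.06, "tz": -0.035, "ax": 0, "ay": 0, "az": -21, "hand": 0.004}, {"tx": -0.017, "ty": 0.08, "tz": -0.035, "ax": 0, "ay": 0, "az": -27, "hand": 0.004}, {"tx": -0.022, "ty": 0.1, "tz": -0.035, "ax": 0, "ay": 0, "az": -33, "hand": 0.004}, {"tx": -0.027, "ty": 0.12, "tz": -0.035, "ax": 0, "ay": 0, "az": -39, "hand": 0.004}, {"tx": -0.032, "ty": 0.14, "tz": -0.035, "ax": 0, "ay": 0, "az": -45, "hand": 0.004}]}}

```text
clock: 17.35
eef_pos: [0.5038, 0.0473, 0.138]
tcp_rot: [0.847, 0.532, -0.001, -0.0]
contact_force: [0.1, -0.9, -0.8]
gripper_width: 0.0106
grasp_force: 59.9
```

Call:
{"method": "play_rows", "body": {"commands": [{"tx": 0, "ty": 0, "tz": 0, "ax": 0, "ay": 0, "az": -3, "hand": 0.004}, {"tx": 0, "ty": 0, "tz": 0, "ax": 0, "ay": 0, "az": -7, "hand": 0.004}, {"tx": 0, "ty": 0, "tz": 0, "ax": 0, "ay": 0, "az": -9, "hand": 0.004}, {"tx": 0, "ty": 0, "tz": 0, "ax": 0, "ay": 0, "az": -9, "hand": 0.004}, {"tx": 0, "ty": 0, "tz": 0, "ax": 0, "ay": 0, "az": -9, "hand": 0.004}]}}

```text
clock: 17.77
eef_pos: [0.504, 0.0483, 0.1382]
tcp_rot: [0.804, 0.594, -0.001, -0.0]
contact_force: [-1.5, -0.0, -0.8]
gripper_width: 0.0104
grasp_force: 59.9
```

```bash
python3 -c "
from h import *
go(.5095,-.0035,.06,-16.9)"
```

```text
at [0.504  0.0483 0.1382] toolz [-0.0014 -0.0004 -1.    ] yang -17.052325091421757 t 17.7667 F [-1.5103 -0.0437 -0.7729] w 0.010390508062065857
MOVE t [-0.0478  0.0205  0.0782] a [-0.072   0.0485 -0.1523]
```

Call:
{"method": "play_rows", "body": {"commands": [{"tx": -0.016, "ty": 0.007, "tz": 0, "ax": 0, "ay": 0, "az": 0, "hand": 0.004}, {"tx": -0.032, "ty": 0.014, "tz": 0.01, "ax": 0, "ay": 0, "az": 0, "hand": 0.004}, {"tx": -0.048, "ty": 0.0205, "tz": 0.03, "ax": 0, "ay": 0, "az": 0, "hand": 0.004}, {"tx": -0.048, "ty": 0.0205, "tz": 0.055, "ax": 0, "ay": 0, "az": -0.1, "hand": 0.004}, {"tx": -0.048, "ty": 0.0205, "tz": 0.078, "ax": 0, "ay": 0, "az": -0.1, "hand": 0.004}, {"tx": -0.048, "ty": 0.0205, "tz": 0.078, "ax": 0, "ay": 0, "az": -0.1, "hand": 0.004}, {"tx": -0.048, "ty": 0.0205, "tz": 0.078, "ax": 0, "ay": 0, "az": -0.1, "hand": 0.004}, {"tx": -0.048, "ty": 0.0205, "tz": 0.078, "ax": 0, "ay": 0, "az": -0.1, "hand": 0.004}]}}

```text
clock: 18.43
eef_pos: [0.5107, -0.0034, 0.0618]
tcp_rot: [0.803, 0.596, 0.0, 0.0]
contact_force: [0.7, -0.1, 0.6]
gripper_width: 0.0108
grasp_force: 59.9
```

```bash
cat > chk.py <<'E'
from h import *
d=cam('wrist'); im=d['image'].astype(int); P=pts(d); ok=d['depth']>0
near=(abs(P[...,0]-.523)<.08)&(abs(P[...,1]-.04)<.08)&ok
m=((im[...,0]>140)&(im[...,1]>130)&(im[...,2]<110)&near).astype(np.uint8)
m=cv2.morphologyEx(m,cv2.MORPH_OPEN,np.ones((3,3)))
pt=np.argwhere(m>0); W=np.array([ray(d,u,v,.011) for v,u in pt])[:,:2].astype(np.float32); print('note',cv2.minAreaRect(W))
s=robot.read_state(); z=np.median(P[near&(im.min(2)>150)&(im.max(2)-im.min(2)<40)][:,2]); 
w=near&(im.min(2)>150)&(im.max(2)-im.min(2)<40)&(abs(P[...,2]-z)<.004)
R=Ro.from_quat(s['tcp_rot']).as_matrix(); T=(P-np.array(s['eef_pos']))@R; q=T[w]; q=q[q[:,0]>.02]
print('shell z',z,'tool',np.percentile(q,[.5,50,99.5],axis=0))
r=cv2.minAreaRect(P[w&(T[...,0]>.0205)][:,:2].astype(np.float32)); print('shell rect',r)
E
python3 chk.py; python3 -c "
from h import *
go(.5095,-.0035,.02,-16.9)"
```

```text
note ((0.5242525339126587, 0.03960924595594406), (0.07383698970079422, 0.07456827908754349), 73.09430694580078)
shell z 0.06797072946358118 tool [[ 0.0203 -0.0204 -0.0071]
 [ 0.0477  0.     -0.0056]
 [ 0.07    0.0205 -0.004 ]]
shell rect ((0.5242400169372559, 0.03997492790222168), (0.04964299499988556, 0.041825588792562485), 72.9096450805664)
at [ 0.5111 -0.0033  0.0623] toolz [ 0.0018  0.0001 -1.    ] yang -16.875294828928258 t 18.4833 F [-1.0787 -0.4427  0.3327] w 0.010785918025697776
MOVE t [-0.0007 -0.0016  0.0423] a [ 0.0981 -0.0386  0.0247]
```

Call:
{"method": "play_rows", "body": {"commands": [{"tx": 0, "ty": 0, "tz": 0.01, "ax": 0, "ay": 0, "az": 0, "hand": 0.004}, {"tx": 0, "ty": 0, "tz": 0.022, "ax": 0, "ay": 0, "az": 0, "hand": 0.004}, {"tx": 0, "ty": 0, "tz": 0.032, "ax": 0, "ay": 0, "az": 0, "hand": 0.004}, {"tx": 0, "ty": 0, "tz": 0.038, "ax": 0, "ay": 0, "az": 0, "hand": 0.004}, {"tx": 0, "ty": 0, "tz": 0.041, "ax": 0, "ay": 0, "az": 0, "hand": 0.004}, {"tx": 0, "ty": 0, "tz": 0.041, "ax": 0, "ay": 0, "az": 0, "hand": 0.004}, {"tx": 0, "ty": 0, "tz": 0.041, "ax": 0, "ay": 0, "az": 0, "hand": 0.004}]}}

```text
clock: 19.07
eef_pos: [0.51, -0.0037, 0.0197]
tcp_rot: [0.803, 0.596, -0.0, -0.0]
contact_force: [0.2, -0.2, -1.2]
gripper_width: 0.0106
grasp_force: 59.9
```

```bash
python3 chk.py
```

```text
note ((0.524299144744873, 0.03955938667058945), (0.07442127913236618, 0.07467959821224213), 73.24478912353516)
shell z 0.025815043721260367 tool [[ 0.0203 -0.0201 -0.0073]
 [ 0.0477  0.0004 -0.0057]
 [ 0.0701  0.0206 -0.0041]]
shell rect ((0.5236086845397949, 0.0396122932434082), (0.049628835171461105, 0.041597142815589905), 73.07310485839844)
```

Call:
{"method": "play_rows", "body": {"commands": [{"tx": 0.0005, "ty": 0.0005, "tz": 0.0008, "ax": 0, "ay": 0, "az": 0, "hand": 0.004}, {"tx": 0.001, "ty": 0.0005, "tz": 0.0016, "ax": 0, "ay": 0, "az": 0, "hand": 0.004}, {"tx": 0.001, "ty": 0.0005, "tz": 0.0024, "ax": 0, "ay": 0, "az": 0, "hand": 0.004}, {"tx": 0.001, "ty": 0.0005, "tz": 0.003, "ax": 0, "ay": 0, "az": 0, "hand": 0.004}, {"tx": 0.001, "ty": 0.0005, "tz": 0.0034, "ax": 0, "ay": 0, "az": 0, "hand": 0.004}, {"tx": 0.001, "ty": 0.0005, "tz": 0.0034, "ax": 0, "ay": 0, "az": 0, "hand": 0.004}]}}

```text
clock: 19.62
eef_pos: [0.5108, -0.0027, 0.0164]
tcp_rot: [0.803, 0.596, -0.0, -0.0]
contact_force: [-0.3, 0.3, -1.1]
gripper_width: 0.0105
grasp_force: 59.9
```

Call:
{"method": "play_rows", "body": {"commands": [{"tx": 0, "ty": 0, "tz": 0.0005, "ax": 0, "ay": 0, "az": 0, "hand": 0.004}, {"tx": 0, "ty": 0, "tz": 0.001, "ax": 0, "ay": 0, "az": 0, "hand": 0.004}, {"tx": 0, "ty": 0, "tz": 0.001, "ax": 0, "ay": 0, "az": 0, "hand": 0.004}]}}

```text
clock: 19.87
eef_pos: [0.5108, -0.0027, 0.0154]
tcp_rot: [0.803, 0.596, -0.0, -0.0]
contact_force: [0.3, 0.2, -0.5]
gripper_width: 0.0107
grasp_force: 59.9
```

Call:
{"method": "play_rows", "body": {"commands": [{"tx": 0, "ty": 0, "tz": 0.0003, "ax": 0, "ay": 0, "az": 0, "hand": 0.004}, {"tx": 0, "ty": 0, "tz": 0.0006, "ax": 0, "ay": 0, "az": 0, "hand": 0.004}, {"tx": 0, "ty": 0, "tz": 0.0006, "ax": 0, "ay": 0, "az": 0, "hand": 0.004}]}}

```text
clock: 20.12
eef_pos: [0.5108, -0.0028, 0.0148]
tcp_rot: [0.803, 0.596, -0.0, -0.0]
contact_force: [-0.3, 0.1, -0.5]
gripper_width: 0.0104
grasp_force: 59.9
```

Call:
{"method": "play_rows", "body": {"commands": [{"tx": 0, "ty": 0, "tz": 0.0003, "ax": 0, "ay": 0, "az": 0, "hand": 0.004}, {"tx": 0, "ty": 0, "tz": 0.0006, "ax": 0, "ay": 0, "az": 0, "hand": 0.004}, {"tx": 0, "ty": 0, "tz": 0.0006, "ax": 0, "ay": 0, "az": 0, "hand": 0.004}]}}

```text
clock: 20.37
eef_pos: [0.5109, -0.0028, 0.0147]
tcp_rot: [0.803, 0.596, 0.0, -0.0]
contact_force: [-3.1, 0.0, 6.1]
gripper_width: 0.0108
grasp_force: 61.0
```

Call:
{"method": "play_rows", "body": {"commands": [{"tx": 0, "ty": 0, "tz": -0.0004, "ax": 0, "ay": 0, "az": 0, "hand": 0.004}, {"tx": 0, "ty": 0, "tz": -0.0004, "ax": 0, "ay": 0, "az": 0, "hand": 0.012}, {"tx": 0, "ty": 0, "tz": -0.0004, "ax": 0, "ay": 0, "az": 0, "hand": 0.02}, {"tx": 0, "ty": 0, "tz": -0.0004, "ax": 0, "ay": 0, "az": 0, "hand": 0.03}, {"tx": 0, "ty": 0, "tz": -0.0004, "ax": 0, "ay": 0, "az": 0, "hand": 0.04}, {"tx": 0, "ty": 0, "tz": -0.0004, "ax": 0, "ay": 0, "az": 0, "hand": 0.04}]}}

```text
clock: 20.87
eef_pos: [0.5109, -0.0027, 0.0146]
tcp_rot: [0.803, 0.596, -0.0, -0.0]
contact_force: [0.1, -0.4, 0.8]
gripper_width: 0.04
grasp_force: 0.0
```

Call:
{"method": "play_rows", "body": {"commands": [{"tx": 0, "ty": 0, "tz": -0.01, "ax": 0, "ay": 0, "az": 0, "hand": 0.04}, {"tx": 0, "ty": 0, "tz": -0.03, "ax": 0, "ay": 0, "az": 0, "hand": 0.04}, {"tx": 0, "ty": 0, "tz": -0.06, "ax": 0, "ay": 0, "az": 0, "hand": 0.04}, {"tx": 0, "ty": 0, "tz": -0.1, "ax": 0, "ay": 0, "az": 0, "hand": 0.04}, {"tx": 0, "ty": 0, "tz": -0.13, "ax": 0, "ay": 0, "az": 0, "hand": 0.04}, {"tx": 0, "ty": 0, "tz": -0.13, "ax": 0, "ay": 0, "az": 0, "hand": 0.04}, {"tx": 0, "ty": 0, "tz": -0.13, "ax": 0, "ay": 0, "az": 0, "hand": 0.04}]}}

```text
clock: 21.45
eef_pos: [0.5123, -0.0027, 0.1473]
tcp_rot: [0.803, 0.596, 0.002, 0.001]
contact_force: [-0.3, 0.3, -1.2]
gripper_width: 0.0401
grasp_force: 0.0
```

```bash
python3 chk.py
python3 - <<'E'
from h import *
d=cam('top'); P=pts(d); P[d['depth']<=0]=9
c=np.array([.590,.226]); a=np.radians(19.2); A=np.array([[np.cos(a),np.sin(a)],[-np.sin(a),np.cos(a)]])
L=np.c_[((P.reshape(-1,3)[:,:2]-c)@A.T),P.reshape(-1,3)[:,2]].reshape(P.shape)
s=(abs(L[...,0])<.012)&(abs(L[...,1]-.005)<.03)&(L[...,2]>.088)&(L[...,2]<.13); print('grip',s.sum(),np.percentile(L[s],[2,50,98],axis=0))
s=(abs(L[...,0])<.01)&(L[...,1]>-.04)&(L[...,1]<-.015)&(L[...,2]>.05);print('handle top',np.median(L[s],0))
print(robot.read_state()['eef_pos'])
E
```

```text
note ((0.524071455001831, 0.03939712420105934), (0.0741347074508667, 0.07440131902694702), 73.08541107177734)
shell z 0.020902328436396143 tool [[ 0.0204 -0.0206  0.1232]
 [ 0.0472 -0.0007  0.1249]
 [ 0.0702  0.0201  0.1268]]
shell rect ((0.5242670178413391, 0.040989067405462265), (0.04974702000617981, 0.04120389372110367), 73.08454895019531)
grip 39 [[-0.007   0.0031  0.0907]
 [-0.0012  0.0109  0.0948]
 [ 0.0057  0.0194  0.0991]]
handle top [ 0.0002 -0.0273  0.0759]
[ 0.5105 -0.0026  0.1445]
```

```bash
python3 -c "
from plant import robot
print(robot.finish_job())"
```

```text
the job is handed in; nothing more can be done
None
```

The job is handed in, at about 21.5 s of the 51 s allowed. The handle is locked down with the keeper fully across in the bracket slot. The ink pad cassette lies flat, felt down, within about 1 mm of the note pad's centre. Vertical force stayed under 19 N (about 6 N of it on the stop), and nothing around was touched.

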